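Right the fallen terracotta figure on the conservator's turntable

TASK

The little terracotta figure has toppled onto its back on the bench. Stand it upright in the middle of the round turntable with its face turned the way the red arrow points; it is fragile, so set it down gently and let go only once it stands there. Leave everything else where it is.

Things in the scene. Friction and masses are not known exactly. Their poses are not given: they have to be found in the camera images.
- figure: Terracotta figure, 155 mm tall, 0.25 to 0.5 kg, lying on its back, head towards the robot. Origin: centre of the underside of its dark foot block (64 x 64 mm, 24 mm high); z from foot to head, -x the way its face looks, y across the shoulders. Robe 52 to 42 mm across, head 34 mm across centred at z = 138 mm. Lying, its long axis is level, 32 mm above the bench.
- figure_torso (a point): Middle of the figure's torso, 96 mm above its foot on the long axis, the place to grip: flat sides 44 mm apart in y, x from -16 to +18 mm, z from 70 to 122 mm above the foot. Behind it a dark flat cloak, 44 mm wide, x = 20 to 32 mm, z = 24 to 146 mm, flush with the back of the foot block: the figure lies on it.
- turntable: Low sculptor's turntable, fixed, not turning: flat aluminium disc 150 mm across and 14 mm thick with a black rubber centre, on a steel foot 110 mm across. Its disc is wound to a different height each time: the top lies anywhere from 47 to 112 mm above the bench, to be felt or seen. Origin: on its axis at bench height; z up. A red arrow on the disc and a red tab on its rim point along -x.
- solvent_bottle: Bystander, loose: amber glass bottle, 62 mm across, 150 mm tall. Origin: centre of its underside.
- pigment_jar: Bystander, loose: blue jar with a lid, 56 mm across, 70 mm tall. Origin: centre of its underside.
- beaker: Bystander, loose: white cup standing mouth up, 68 mm across, 85 mm tall. Origin: centre of its underside.
- brush_pot: Bystander, loose: green pot holding brushes, 72 mm across, 165 mm tall with its brushes. Origin: centre of its underside.
- white_vase: Bystander, loose: small white vase, 72 mm across, 110 mm tall. Origin: centre of its underside.
- spatula: Bystander, loose: spatula, 190 mm long, lying flat. Origin: centre of its underside; x along its length.
- loupe: Bystander, loose: black round magnifier, 64 mm across, 22 mm high. Origin: centre of its underside.
- figure_face (a point): Tip of the figure's nose: 20 mm in front of its long axis (-x), 137 mm above the foot.
Not all that is in view belongs to the job. What is shaped like the figure but yellow is not meant.

How it is judged:
By the outcome, as a careful person would: the job done as asked, in the order asked, and still so for the second after the job is handed in, with the robot touching nothing.
It also fails if it takes over 53 s, if anything falls off the work surface, if the arm or the gripper's body presses on something with over 40 N, if the wrist force passes 120 N, or if a joint passes its speed limit or range.

ROBOT

A 6-joint arm with a two-finger parallel gripper is mounted at the origin on the work surface. World frame = base frame: x ahead of the robot, y to its left, z up, the work surface at z = 0. Lengths are in m, angles in rad, forces in N, time in s.
With the tool pointing down it reaches from about 0.225 to 0.725 m from the base axis. Payload 3.1 kg.
Tool frame: the origin (TCP) lies midway between the tips of the shut fingers; the grasp point (between the pads) lies bot.grip_depth behind it (bot.grip_depth is the distance from the TCP to the grasp point, in m); z points along the fingers, y is the line along which they close (so a half turn about z gives the same grasp; the last joint's range is limited). The gripper opens to 85 mm and grips with 20 to 120 N. Pads are 22 mm wide; open, the fingers measure 114 mm over their backs; the gripper's body (76 mm by 85 mm) begins 54 mm behind the grasp point. The pads swing forward as they close: fully open they stand 13 mm farther back than shut.
Start: joints at [-1.429, 0.048, 0.099, 1.622, 0, 1.443], TCP at [0.14, -0.506, 0.231] pointing down, gripper open.
Joint ranges: [-2.91, 2.91], [-0.99, 1.94], [-1.21, 1.42], [-2.12, 2.29], [-1.49, 1.47], [-3.14, 3.14]. Speed limits (rad/s): [2.79, 2.79, 3.14, 3.14, 3.14, 3.14].

INTERFACE

Orientations are given as a unit quaternion [x, y, z, w].
In Python, from bench import telemetry, vision, ticket, bot gives the robot as it stands.
- The arm moves only by the tool carry_out, never from a script. Its argument "plan" is a list of rows, each a list of 3 entries, a list of its own where there are three numbers: the shift along the tool's x, y, z in units of 2.5 cm (1.0 is 2.5 cm), then the turn, a rotation vector about the tool's x, y, z in units of 4 degrees (1.0 is 4 degrees), then the opening, from -1 (shut) to 1 (fully open). In form: [[[x, y, z], [ax, ay, az], claw], ...]. A call has 1 to 8 rows; each row shifts and turns the commanded pose from where the row before left it, along the tool's axes as they then stand; what a row does not reach is not made up. A row lasts 1/8 s, in which the tool goes at most 62.5 mm and 10.7 degrees, less where a joint would pass 70% of its speed; a pose out of reach is approached as far as the arm can. A call with a number of a shift or a turn outside -1 to 1 is refused whole. A call with a gripper value outside its range is refused whole. The fingers move at their own pace and stop on an object; the grip force is fixed at half the most. Time passes only in rows, so rows that do not move let the fingers close. It gives the time, the measured TCP pose, the force, the opening and the grip force at its end, in the units of the state.
- telemetry.state(): the state, without advancing time (a new reading comes with each control period).
- vision.camera(name): name is "scene" or "side" or "wrist"; returns (picture, depth): 384x512x3 uint8, red, green, blue; 384x512 float32, m along the optical axis (not along the pixel's ray), 0 where there is no reading.
- vision.calibration(name): a dict with "fx", "fy", "cx", "cy" (pixels), "R" (3x3) and "t" (3): a world point X has camera coordinates R X + t. Camera axes: x right, y down, z forward; pixel columns grow to the right and rows downward; lengths in m; the calibration is good to about 2 mm. A picture is of the moment at which its call begins: read the wrist's pose just before it. calibration takes no time and is no camera call; for the wrist camera it gives the pose at the moment of the call.
- ticket.sign_off(): hands the job in; it is judged then, once.
The state is a dict: "clock": time; "joint_pos": joint angles; "joint_velocities": joint speeds; "tau": joint torques, N m; "tool_pos": TCP position; "eef_rot": TCP orientation; "force": force on the tool from outside, world axes, zero at the start; "wrist_torque": the same for the moment, N m; "width": finger opening in m; "grasp_force": force on a finger pad.
Only numpy, scipy, OpenCV 4.12 (cv2) and the standard library are available. Lean on these libraries where they do the work, as an engineer would, in place of code of your own. Each camera call takes 0.05 s, during which the arm holds its last target. There are 200 camera calls.

## Working session

There is one attempt and no reset: what is moved stays moved. The work goes in short steps, Python scripts to look and compute and a tool call to move; the robot and the scene stay as the last step left them, time stands still between calls to the robot, and variables do not carry over. Pictures are saved under pics/ and viewed, at most 10 in all, crops included, and the job is handed in when it is done.

Besides the shell and the picture viewer there is one more tool, called after "Request:" by a JSON object that holds its "fn" and its "kwargs". carry_out: Moves the arm, as the interface text tells. Its arguments: {"type":"object","properties":{"plan":{"type":"array"}},"required":["plan"]}

```bash
ls; mkdir -p pics
python3 - <<'E'
from bench import telemetry, vision, ticket, bot
import cv2, numpy as np
print(telemetry.state(), bot.grip_depth)
for n in ("scene","side"):
    p,d=vision.camera(n); np.savez(f"pics/{n}0.npz",p=p,d=d)
    cv2.imwrite(f"pics/{n}0.png",p[:,:,::-1]); 
    c=vision.calibration(n); print(n,c); print((d>0).mean())
E
```

```text
pics
{'clock': 0.0, 'joint_pos': array([-1.42884012e+00,  4.87313736e-02,  9.75915834e-02,  1.62198972e+00,
       -3.36109795e-05,  1.44302500e+00]), 'joint_velocities': array([ 0.00096016, -0.00027129,  0.00165193,  0.0011799 ,  0.00100943,
       -0.000216  ]), 'tau': array([-1.04247520e-03, -3.38779879e+01,  3.20016360e+01,  2.04017898e-02,
       -3.00482334e-04, -3.41308080e-06]), 'tool_pos': array([ 0.13980132, -0.5054122 ,  0.2301241 ]), 'eef_rot': array([ 9.90918980e-01,  1.34455247e-01, -2.50789507e-05, -1.16644059e-03]), 'force': array([0.12884632, 0.75230588, 0.02594324]), 'wrist_torque': array([ 0.02391343, -0.02048176, -0.01034213]), 'grasp_force': 0.0, 'width': 0.08570087053354095} 0.0187
scene {'fx': 473.7038351359729, 'fy': 473.7038351359729, 'cx': 257.28980704347254, 'cy': 187.44777393290278, 'R': array([[-0.83092448,  0.55603054,  0.01986303],
       [ 0.37616539,  0.58772462, -0.71629559],
       [-0.40995622, -0.58771576, -0.69751422]]), 't': array([ 0.43414678, -0.14135211,  1.73570859])}
0.9831949869791666
side {'fx': 486.9061284571518, 'fy': 486.9061284571518, 'cx': 264.7783254589299, 'cy': 194.80745543827044, 'R': array([[-0.98699976, -0.16071486,  0.00148581],
       [-0.11924724,  0.72607353, -0.67719815],
       [ 0.107757  , -0.66857159, -0.7357992 ]]), 't': array([0.51184207, 0.10905899, 1.48555696])}
0.9960530598958334
```

View pics/scene0.png

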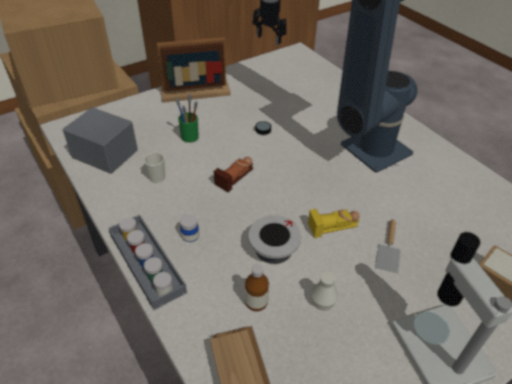

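View pics/side0.png

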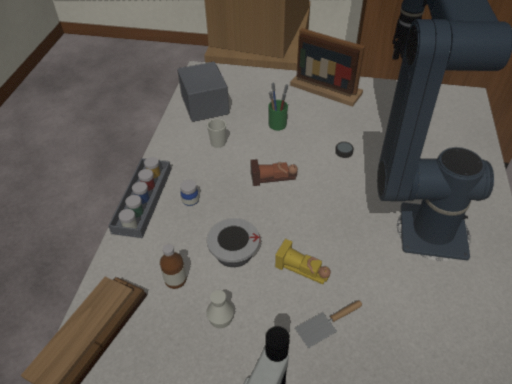

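Candidates for the figure: the terracotta one at scene (233,172) / side (273,171), and the yellow look-alike at scene (333,220) / side (303,262), which is a decoy. I choose the terracotta one. The turntable is at scene (275,238) / side (234,240), with its red arrow at scene (290,223) / side (255,238).

```bash
cat > h.py <<'E'
import numpy as np, cv2
from bench import vision
def cloud(d,c):
    v,u=np.mgrid[:d.shape[0],:d.shape[1]]
    P=np.stack([(u-c["cx"])/c["fx"]*d,(v-c["cy"])/c["fy"]*d,d],-1)
    return (P-c["t"])@c["R"]
def load(n,k=0):
    z=np.load(f"pics/{n}{k}.npz"); c=vision.calibration(n)
    return z["p"],z["d"],c,cloud(z["d"],c)
E
python3 - <<'E'
from h import *
crops=[]
for n,(r,cc),tt in (("scene",(172,233),(238,275)),("side",(171,273),(240,234))):
    p,d,c,X=load(n)
    hsv=cv2.cvtColor(p,cv2.COLOR_RGB2HSV).astype(int)
    H,S,V=hsv[...,0],hsv[...,1],hsv[...,2]
    red=((H<12)|(H>172))&(S>100)
    win=np.zeros(H.shape,bool); win[r-25:r+25,cc-35:cc+35]=1
    m=red&win
    Q=X[m&(X[...,2]>0.012)&(X[...,2]<.09)]
    mu=Q[:,:2].mean(0); w,Vv=np.linalg.eigh(np.cov((Q[:,:2]-mu).T)); a=Vv[:,1]; a=-a if a@mu>0 else a
    s=(Q[:,:2]-mu)@a; b=np.array([-a[1],a[0]]); t=(Q[:,:2]-mu)@b
    print(n,len(Q),"mu",mu,"dir",a,np.degrees(np.arctan2(a[1],a[0])),"s",np.percentile(s,[1,50,99]),"t",np.percentile(t,[1,50,99]))
    for lo in np.arange(-.09,.09,.02):
        k=(s>=lo)&(s<lo+.02)
        if k.sum()>3: print("   s%.2f"%lo,"t",np.percentile(t[k],[3,97]).round(3),"z",np.percentile(Q[k,2],[3,97]).round(3),k.sum())
    # turntable
    win[:]=0; win[tt[0]-40:tt[0]+40,tt[1]-50:tt[1]+50]=1
    k=win&(X[...,2]>.04)&(X[...,2]<.13); Z=X[k][:,2]
    h,e=np.histogram(Z,bins=np.arange(.04,.13,.002)); z0=e[h.argmax()]+.001
    kk=k&(abs(X[...,2]-z0)<.006); T=X[kk]; print(" table z",z0,np.median(T[:,2]))
    (cx,cy),(wa,wb),_=cv2.minAreaRect(T[:,:2].astype(np.float32)); print(" rect",cx,cy,wa,wb)
    (q,rad)=cv2.minEnclosingCircle(T[:,:2].astype(np.float32)); print(" circ",q,rad,len(T))
    blk=kk&(V<70); print(" black",X[blk][:,:2].mean(0),(X[blk].max(0)-X[blk].min(0))[:2])
    rk=win&red&(X[...,2]>.04)&(X[...,2]<.13); R=X[rk]; rr=R[:,:2].mean(0)
    print(" red",rr,len(R)," dir from circ", np.degrees(np.arctan2(rr[1]-q[1],rr[0]-q[0])), "rect",np.degrees(np.arctan2(rr[1]-cy,rr[0]-cx)))
    for (y,x) in ((r,cc),tt): crops.append(cv2.resize(p[y-40:y+40,x-50:x+50,::-1],(400,300),interpolation=cv2.INTER_CUBIC))
cv2.imwrite("pics/crop.png",np.vstack([np.hstack(crops[:2]),np.hstack(crops[2:])]))
E
```

```text
scene 587 mu [ 0.53901786 -0.12841784] dir [-0.96436827 -0.26456351] -164.65898207747273 s [-0.04725425 -0.00597799  0.08788193] t [-0.02390779 -0.00320308  0.0333482 ]
   s-0.05 t [-0.024  0.032] z [0.015 0.067] 234
   s-0.03 t [-0.024  0.015] z [0.032 0.067] 47
   s-0.01 t [-0.014  0.017] z [0.017 0.059] 65
   s0.01 t [-0.011  0.019] z [0.014 0.056] 70
   s0.03 t [-0.012  0.025] z [0.014 0.057] 76
   s0.05 t [-0.011  0.026] z [0.015 0.053] 60
   s0.07 t [-0.009  0.019] z [0.013 0.052] 32
 table z 0.06700000000000003 0.06720344481104323
 rect 0.5469374060630798 0.19070619344711304 0.15505775809288025 0.2268097847700119
 circ (0.537765622138977, 0.16879352927207947) 0.12156478315591812 1825
 black [0.58371055 0.17574728] [0.08567735 0.08513277]
 red [0.52082055 0.16203572] 12  dir from circ -158.25755563304844 rect -132.33139779670762
side 393 mu [ 0.51170229 -0.13447142] dir [-0.95009572 -0.31195853] -161.82269954643385 s [-0.05044713  0.00101138  0.04823714] t [-0.01362557 -0.00345819  0.0278128 ]
   s-0.07 t [-0.007  0.03 ] z [0.063 0.068] 5
   s-0.05 t [-0.014  0.015] z [0.026 0.063] 73
   s-0.03 t [-0.01   0.018] z [0.025 0.057] 75
   s-0.01 t [-0.011  0.023] z [0.02  0.054] 79
   s0.01 t [-0.012  0.022] z [0.013 0.057] 79
   s0.03 t [-0.011  0.027] z [0.019 0.053] 80
 table z 0.06700000000000003 0.06734233230900931
 rect 0.5495086312294006 0.1675262153148651 0.21392779052257538 0.15248507261276245
 circ (0.5456731915473938, 0.1923508495092392) 0.11509276926517487 1848
 black [0.58165969 0.17660473] [0.08699086 0.0896002 ]
 red [0.52049673 0.16268269] 18  dir from circ -130.31800771148542 rect -170.5219137266616
```

View pics/crop.png

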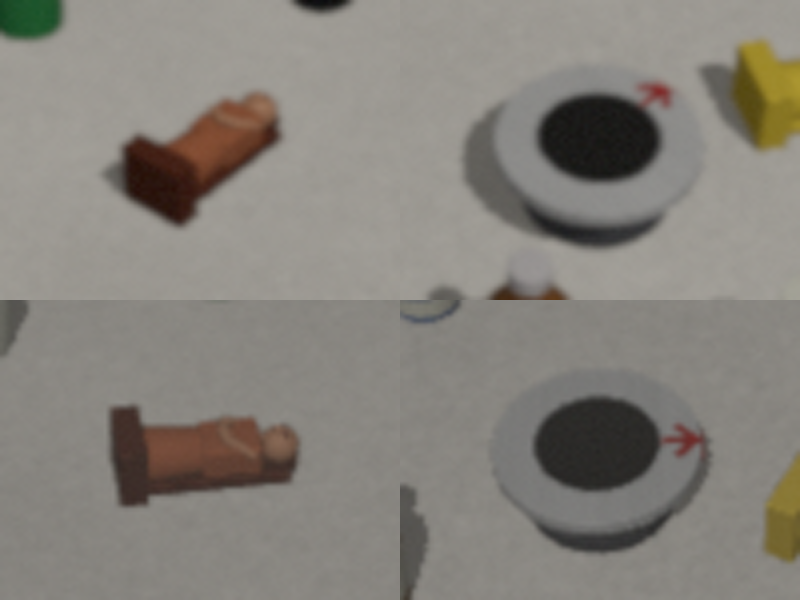

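The crop confirms the terracotta figure: dark foot block far from the robot, head towards it, lying on its cloak. The arrow on the disc points roughly towards the robot. I'll hover above the figure for a wrist view, since the tool's yaw already nearly matches.

Request:
{"fn": "carry_out", "kwargs": {"plan": [[[0.5,-0.32,0],[0,0,0],1],[[1,-0.64,0],[0,0,0],1],[[1,-0.64,0],[0,0,0],1],[[1,-0.64,0],[0,0,0],1],[[1,-0.64,0],[0,0,0],1],[[1,-0.64,0],[0,0,0],1],[[1,-0.64,0],[0,0,0],1],[[1,-0.64,0],[0,0,0],1]]}}

```text
clock: 1.1
tool_pos: [0.2895, -0.3386, 0.2312]
eef_rot: [0.991, 0.135, 0.0, -0.0]
force: [1.0, -0.5, 0.6]
width: 0.0854
grasp_force: 0.0
```

Request:
{"fn": "carry_out", "kwargs": {"plan": [[[1,-0.64,0],[0,0,0],1],[[1,-0.64,0],[0,0,0],1],[[1,-0.64,0],[0,0,0],1],[[1,-0.64,0],[0,0,0],1],[[1,-0.64,0],[0,0,0],1],[[1,-0.64,0],[0,0,0],1],[[0.5,-0.3,0],[0,0,0],1],[[0,0,0],[0,0,0],1]]}}

```text
clock: 2.1
tool_pos: [0.4178, -0.1965, 0.2312]
eef_rot: [0.991, 0.135, -0.0, -0.0]
force: [-0.1, -0.8, 0.3]
width: 0.0857
grasp_force: 0.0
```

Run:
```python
from h import *
from bench import telemetry,bot
s=telemetry.state(); print(s["clock"],s["tool_pos"],s["eef_rot"],s["joint_pos"]); print([a for a in dir(bot) if a[0]!='_'])
c=vision.calibration("wrist"); p,d=vision.camera("wrist"); np.savez("pics/w1.npz",p=p,d=d,**c); cv2.imwrite("pics/w1.png",p[:,:,::-1]); print(-c["R"].T@c["t"],(d>0).mean())
# turntable by rays on plane
for n in ("scene","side"):
    p,d,c,X=load(n); hsv=cv2.cvtColor(p,cv2.COLOR_RGB2HSV).astype(int); H,S,V=hsv[...,0],hsv[...,1],hsv[...,2]
    v,u=np.mgrid[:384,:512]; r=np.stack([(u-c["cx"])/c["fx"],(v-c["cy"])/c["fy"],np.ones(u.shape)],-1)@c["R"]; o=-c["R"].T@c["t"]
    P=o+r*((.067-o[2])/r[...,2])[...,None]
    near=np.hypot(P[...,0]-.5825,P[...,1]-.176)
    b=(near<.065)&(V<80); B=P[b][:,:2].astype(np.float32); (q,rad)=cv2.minEnclosingCircle(B)
    red=(near<.085)&((H<12)|(H>170))&(S>70); R=P[red][:,:2]; 
    q0=B.mean(0); dd=R.mean(0)-q0; w,E=np.linalg.eigh(np.cov(R.T))
    print(n,"black mean",q0,"circ",q,rad,"red",R.mean(0),len(R),"ang",np.degrees(np.arctan2(dd[1],dd[0])),"r",np.hypot(*dd),"pca",np.degrees(np.arctan2(*E[::-1,1])))
    dz=X[(near<.07)&(near>.047)&(S<60)][:,2]; print(np.median(dz), np.median(X[near<.03][:,2]))
    bench=X[(abs(X[...,0]-.5)<.1)&(abs(X[...,1])<.05)][:,2]; print("bench z",np.median(bench))
```

```text
2.1 [ 0.41779297 -0.19651541  0.23117127] [ 9.90778462e-01  1.35491527e-01 -2.91614674e-04 -2.26121116e-05] [-5.84828409e-01 -1.15731105e-01 -6.05272198e-02  1.62646825e+00
 -3.50918143e-04  2.28494522e+00]
['MotionError', 'grip_depth']
[ 0.48291949 -0.17707964  0.37275704] 0.9958699544270834
scene black mean [0.5830572  0.17521115] circ (0.5827106833457947, 0.17460109293460846) 0.043161019682884216 red [0.52152431 0.16146792] 30 ang -167.40976592653504 r 0.06304899133240503 pca -149.1973778767028
0.06720564430831542 0.06793283898218175
bench z 0.0008669599336140384
side black mean [0.58196175 0.17640081] circ (0.5822628140449524, 0.1756400614976883) 0.044345077127218246 red [0.52060327 0.16221866] 33 ang -166.9854350107886 r 0.06297615644322982 pca 106.90172343489877
0.06731585317525174 0.06778222413630591
bench z 0.0008842379134633984
```

View pics/w1.png

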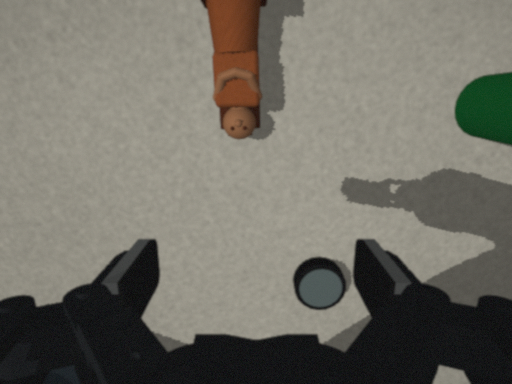

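Wrist view: the figure is face up with its head at (240,123), its torso around (238,80), and the brush pot well clear at (490,105). Next I'll fit its axis.

Run:
```python
from h import *
z=np.load("pics/w1.npz"); p,d=z["p"],z["d"]; c={k:z[k] for k in("fx","fy","cx","cy","R","t")}
X=cloud(d,c); hsv=cv2.cvtColor(p,cv2.COLOR_RGB2HSV).astype(int)
m=((hsv[...,0]<14)|(hsv[...,0]>172))&(hsv[...,1]>90); m[200:]=0
# tops: points within 48mm band
Rw=X[m]
ex=np.array([.964,.2665]);ey=np.array([.2665,-.964])
mm=m&(X[...,2]>.03)
cents=[]
for r in range(5,140,9):
    k=np.where(mm[r])[0]
    if len(k)<8: continue
    e=(X[r,k[1],:]+X[r,k[-2],:])/2; cents.append(e[:2]); print(r,k[0],k[-1],e.round(4), "w",np.hypot(*(X[r,k[0]+1,:2]-X[r,k[-1]-1,:2])).round(4),"z",np.percentile(X[r,k,2],[5,50,95]).round(3))
C=np.array(cents).astype(np.float32); l=cv2.fitLine(C,cv2.DIST_HUBER,0,.01,.01).ravel(); print("axis",l,np.degrees(np.arctan2(l[1],l[0])))
Q=X[m&(X[...,2]>.008)][:,:2]; a=l[:2]*np.sign(-l[0]); s=(Q-l[2:])@a
print("head end of cloak/head",l[2:]+a*np.percentile(s,99.7))
# foot end from scene: points with z<.066
for n in("scene","side"):
    p,d,c,X=load(n); hsv=cv2.cvtColor(p,cv2.COLOR_RGB2HSV).astype(int)
    m=((hsv[...,0]<14)|(hsv[...,0]>172))&(hsv[...,1]>90)&(X[...,2]>.01)&(X[...,2]<.075)&(np.hypot(X[...,0]-.53,X[...,1]+.13)<.13)
    Q=X[m][:,:2]; s=(Q-l[2:])@a; print(n,"s range",np.percentile(s,[.5,1,5,95,99,99.5]),"foot(s01)",l[2:]+a*np.percentile(s,1),"head",l[2:]+a*np.percentile(s,99))
    t=(Q-l[2:])@np.array([-a[1],a[0]]); k=s<np.percentile(s,1)+.03; print("foot t",np.percentile(t[k],[1,99]))
```

```text
5 206 259 [ 0.5548 -0.1349  0.0398] w 0.0466 z [0.04  0.053 0.056]
14 208 258 [ 0.5476 -0.1373  0.0404] w 0.0439 z [0.04  0.051 0.055]
23 210 258 [ 0.5406 -0.1401  0.0401] w 0.0423 z [0.04  0.051 0.054]
32 211 257 [ 0.533  -0.1421  0.0413] w 0.0407 z [0.04  0.051 0.053]
41 213 257 [ 0.526  -0.1448  0.0401] w 0.0392 z [0.04  0.05  0.053]
50 214 256 [ 0.5183 -0.1468  0.0402] w 0.0377 z [0.04  0.049 0.052]
59 213 257 [ 0.5102 -0.1491  0.0452] w 0.0393 z [0.045 0.047 0.048]
68 213 258 [ 0.5026 -0.1516  0.0452] w 0.0406 z [0.045 0.047 0.055]
77 214 258 [ 0.495  -0.1541  0.0449] w 0.0399 z [0.045 0.054 0.055]
86 215 258 [ 0.4871 -0.1568  0.0483] w 0.0388 z [0.046 0.048 0.05 ]
95 214 261 [ 0.4794 -0.1596  0.0438] w 0.0435 z [0.044 0.047 0.048]
104 216 257 [ 0.471  -0.1609  0.0458] w 0.0378 z [0.045 0.046 0.047]
113 225 252 [ 0.4627 -0.1646  0.036 ] w 0.025 z [0.035 0.041 0.043]
122 223 254 [ 0.4543 -0.1669  0.0381] w 0.0291 z [0.036 0.043 0.05 ]
131 226 250 [ 0.4456 -0.1687  0.0391] w 0.0223 z [0.038 0.043 0.045]
axis [ 0.9538649   0.3002363   0.5137812  -0.14819646] 17.471796
head end of cloak/head [ 0.44105781 -0.1710867 ]
scene s range [-0.07786927 -0.07719119 -0.07611721  0.05307706  0.06313828  0.06458799] foot(s01) [ 0.58741116 -0.12502086] head [ 0.4535558  -0.16715286]
foot t [-0.03414684  0.02440875]
side s range [-0.07020833 -0.06965592 -0.06293099  0.06120679  0.07049148  0.07178804] foot(s01) [ 0.58022353 -0.12728322] head [ 0.44654184 -0.16936056]
foot t [-0.03473295  0.01889463]
```

Request:
{"fn": "carry_out", "kwargs": {"plan": [[[0,0,0.5],[0,0,-0.48],1],[[0.9,-0.2,0.5],[0,0,0],1],[[0.9,-0.2,0.5],[0,0,0],1],[[0.9,-0.2,0.5],[0,0,0],1],[[0.71,-0.1,0.5],[0,0,0],1],[[0,0,0.5],[0,0,0],1],[[0,0,0.5],[0,0,0],1],[[0,0,0],[0,0,0],1]]}}

```text
clock: 3.15
tool_pos: [0.4924, -0.1552, 0.1422]
eef_rot: [0.989, 0.151, -0.001, -0.001]
force: [0.2, 0.4, 0.6]
width: 0.0856
grasp_force: 0.0
```

Request:
{"fn": "carry_out", "kwargs": {"plan": [[[0,0,0.8],[0,0,0],1],[[0,0,0.8],[0,0,0],1],[[0,0,0.8],[0,0,0],1],[[0,0,0.8],[0,0,0],1],[[0,0,0.8],[0,0,0],1],[[0,0,0.6],[0,0,0],1],[[0,0,0.3],[0,0,0],1],[[0,0,0],[0,0,0],1]]}}

```text
clock: 4.15
tool_pos: [0.4935, -0.1551, 0.0211]
eef_rot: [0.989, 0.151, -0.0, -0.0]
force: [-0.3, -0.2, -0.2]
width: 0.0852
grasp_force: 0.0
```

Run:
```python
from h import *
from bench import telemetry
s=telemetry.state(); print(s["clock"],s["tool_pos"],s["eef_rot"],s["joint_pos"],s["force"])
p,d=vision.camera("wrist"); q,_=vision.camera("side")
cv2.imwrite("pics/w2.png",np.hstack([cv2.resize(p,(400,300)),cv2.resize(q[120:225,200:340],(400,300))])[:,:,::-1])
```

```text
4.15 [ 0.49353121 -0.15513001  0.02109062] [ 9.88538961e-01  1.50965634e-01 -2.59115892e-04 -1.82487746e-04] [-4.34238019e-01  9.06409816e-02 -2.78455429e-01  1.20233353e+00
  1.76210608e-05  2.40426455e+00] [-0.26082912 -0.20874015 -0.19383289]
```

View pics/w2.png

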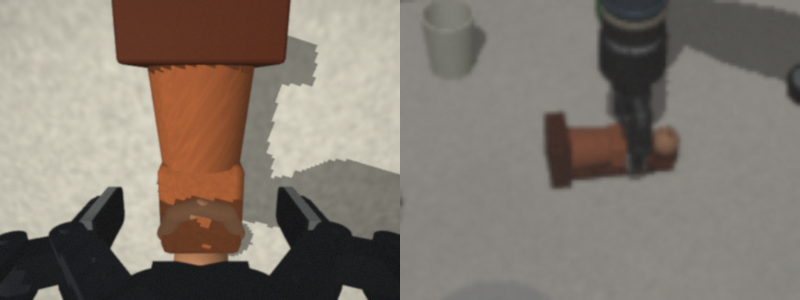

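The fingers straddle the torso evenly (pads at about 122 and 277, torso 158–243). But joint 6 would end near its limit (about π) in the upright pose, so I'll rise, take the half-turned grasp, and come back down.

Request:
{"fn": "carry_out", "kwargs": {"plan": [[[0,0,-1],[0,0,0],1],[[0,0,-1],[0,0,0],1],[[0,0,-1],[0,0,0],1],[[0,0,-0.5],[0,0,-1],1],[[0,0,0],[0,0,-1],1],[[0,0,0],[0,0,-1],1],[[0,0,0],[0,0,-1],1],[[0,0,0],[0,0,-1],1]]}}

```text
clock: 5.25
tool_pos: [0.4945, -0.1554, 0.11]
eef_rot: [0.947, 0.322, 0.001, 0.001]
force: [0.1, 1.0, -0.2]
width: 0.0857
grasp_force: 0.0
```

Request:
{"fn": "carry_out", "kwargs": {"plan": [[[0,0,0],[0,0,-1],1],[[0,0,0],[0,0,-1],1],[[0,0,0],[0,0,-1],1],[[0,0,0],[0,0,-1],1],[[0,0,0],[0,0,-1],1],[[0,0,0],[0,0,-1],1],[[0,0,0],[0,0,-1],1],[[0,0,0],[0,0,-1],1]]}}

```text
clock: 6.25
tool_pos: [0.4945, -0.1554, 0.11]
eef_rot: [0.822, 0.57, 0.0, 0.001]
force: [0.1, 0.7, -0.6]
width: 0.0854
grasp_force: 0.0
```

Request:
{"fn": "carry_out", "kwargs": {"plan": [[[0,0,0],[0,0,-1],1],[[0,0,0],[0,0,-1],1],[[0,0,0],[0,0,-1],1],[[0,0,0],[0,0,-1],1],[[0,0,0],[0,0,-1],1],[[0,0,0],[0,0,-1],1],[[0,0,0],[0,0,-1],1],[[0,0,0],[0,0,-1],1]]}}

```text
clock: 7.25
tool_pos: [0.4945, -0.1554, 0.11]
eef_rot: [0.633, 0.774, 0.0, 0.001]
force: [-0.0, -0.2, 0.6]
width: 0.0853
grasp_force: 0.0
```

Request:
{"fn": "carry_out", "kwargs": {"plan": [[[0,0,0],[0,0,-1],1],[[0,0,0],[0,0,-1],1],[[0,0,0],[0,0,-1],1],[[0,0,0],[0,0,-1],1],[[0,0,0],[0,0,-1],1],[[0,0,0],[0,0,-1],1],[[0,0,0],[0,0,-1],1],[[0,0,0],[0,0,-1],1]]}}

```text
clock: 8.25
tool_pos: [0.4945, -0.1554, 0.11]
eef_rot: [0.395, 0.919, -0.0, 0.001]
force: [0.1, -0.5, -0.7]
width: 0.0852
grasp_force: 0.0
```

Request:
{"fn": "carry_out", "kwargs": {"plan": [[[0,0,0],[0,0,-1],1],[[0,0,0],[0,0,-1],1],[[0,0,0],[0,0,-1],1],[[0,0,0],[0,0,-1],1],[[0,0,0],[0,0,-1],1],[[0,0,0],[0,0,-1],1],[[0,0,0],[0,0,-1],1],[[0,0,0],[0,0,-1],1]]}}

```text
clock: 9.25
tool_pos: [0.4945, -0.1554, 0.1099]
eef_rot: [0.126, 0.992, -0.0, 0.001]
force: [-0.7, -0.3, -1.0]
width: 0.0853
grasp_force: 0.0
```

Request:
{"fn": "carry_out", "kwargs": {"plan": [[[0,0,0],[0,0,-1],1],[[0,0,0],[0,0,-1],1],[[0,0,0],[0,0,-1],1],[[0,0,0],[0,0,-1],1],[[0,0,0],[0,0,-1],1],[[0,0,0],[0,0,-1],1],[[0,0,0],[0,0,-1],1],[[0,0,0],[0,0,-1],1]]}}

```text
clock: 10.25
tool_pos: [0.4945, -0.1554, 0.11]
eef_rot: [-0.152, 0.988, -0.001, 0.001]
force: [0.5, -0.4, 0.6]
width: 0.0852
grasp_force: 0.0
```

Run:
```python
from h import *
from bench import telemetry
from scipy.spatial.transform import Rotation as Ro
s=telemetry.state(); R=Ro.from_quat(s["eef_rot"]).as_matrix(); print(s["clock"],s["tool_pos"],R.round(4),np.degrees(np.arctan2(R[1,0],R[0,0])),s["joint_pos"],s["force"])
for n in("scene","side"):
    p,d,c,X=load(n); hsv=cv2.cvtColor(p,cv2.COLOR_RGB2HSV).astype(int)
    m=(abs(hsv[...,0]-26)<7)&(hsv[...,1]>130)&(hsv[...,2]>60)&(X[...,2]>.012)&(X[...,2]<.1)&(abs(X[...,0]-.4)<.15)&(abs(X[...,1]-.13)<.2)
    Q=X[m]; print(n,len(Q),Q.min(0),Q.max(0),Q.mean(0)); print(cv2.minAreaRect(Q[:,:2].astype(np.float32)))
```

```text
10.25 [ 0.49448114 -0.15542147  0.10998946] [[-9.536e-01 -3.010e-01  1.900e-03]
 [-3.010e-01  9.536e-01 -9.000e-04]
 [-1.500e-03 -1.400e-03 -1.000e+00]] -162.48333518050276 [-4.33957552e-01  3.61464385e-02 -1.54224483e-01  1.37835203e+00
 -1.06517471e-05 -7.39679967e-01] [ 0.50257395 -0.42780348  0.61864963]
scene 747 [0.31555836 0.15550636 0.01202839] [0.45928172 0.24609062 0.07025529] [0.40469767 0.20760206 0.0433842 ]
((0.38142430782318115, 0.20612666010856628), (0.06289850920438766, 0.14539089798927307), 72.23858642578125)
side 849 [0.3083185  0.15428765 0.01202467] [0.45306578 0.24401936 0.07121003] [0.39420484 0.20979781 0.04455118]
((0.3751775622367859, 0.20628990232944489), (0.06426234543323517, 0.1466684192419052), 72.29462432861328)
```

Request:
{"fn": "carry_out", "kwargs": {"plan": [[[0,0,0.8],[0,0,0],1],[[0,0,0.8],[0,0,0],1],[[0,0,0.8],[0,0,0],1],[[0,0,0.7],[0,0,0],1],[[0,0,0.5],[0,0,0],1],[[0,0,0.3],[0,0,0],1],[[0,0,0],[0,0,0],1],[[0,0,0],[0,0,0],0]]}}

```text
clock: 11.25
tool_pos: [0.4944, -0.1554, 0.012]
eef_rot: [-0.151, 0.989, -0.0, 0.001]
force: [0.2, -0.5, 0.9]
width: 0.0699
grasp_force: 0.0
```

Request:
{"fn": "carry_out", "kwargs": {"plan": [[[0,0,0],[0,0,0],0.2],[[0,0,0],[0,0,0],0],[[0,0,0],[0,0,0],-0.2],[[0,0,0],[0,0,0],-1],[[0,0,0],[0,0,0],-1],[[0,0,0],[0,0,0],-1],[[0,0,0],[0,0,0],-1],[[0,0,0],[0,0,0],-1]]}}

```text
clock: 12.25
tool_pos: [0.4944, -0.1554, 0.0122]
eef_rot: [-0.151, 0.989, -0.0, 0.001]
force: [-0.9, 1.0, 4.9]
width: 0.0434
grasp_force: 61.6
```

Request:
{"fn": "carry_out", "kwargs": {"plan": [[[0,0,-0.2],[0,0,0],-1],[[0,0,-0.4],[0,0,0],-1],[[0,0,-0.6],[0,0,0],-1],[[0,0,-0.8],[0,0,0],-1],[[0,0,-1],[0,0,0],-1],[[0,0,-1],[0,0,0],-1],[[0,0,-0.6],[0,0,0],-1],[[0,0,-0.2],[0,0,0],-1]]}}

```text
clock: 13.25
tool_pos: [0.4945, -0.1555, 0.1328]
eef_rot: [-0.151, 0.989, -0.001, 0.001]
force: [-0.3, 0.5, -3.9]
width: 0.0434
grasp_force: 61.4
```

Run:
```python
from h import *
from bench import telemetry
s=telemetry.state(); print(s["clock"],s["tool_pos"],s["force"],s["wrist_torque"],s["width"])
p,d=vision.camera("wrist"); q,_=vision.camera("side")
cv2.imwrite("pics/w3.png",np.hstack([cv2.resize(p,(400,300)),cv2.resize(q[75:210,190:370],(400,300))])[:,:,::-1])
```

```text
13.25 [ 0.49453057 -0.15549187  0.13278001] [-0.3259795   0.45922615 -3.9255158 ] [-0.03134893  0.14927357  0.01138253] 0.04343372600500946
```

View pics/w3.png

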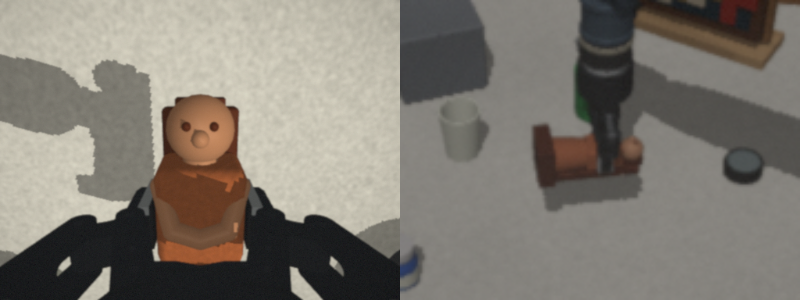

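The figure is held firmly and level, face up (nose near (200,138) in the left half). Next I'll lift further and tilt it upright.

Request:
{"fn": "carry_out", "kwargs": {"plan": [[[0,0,-0.6],[0,0,0],-1],[[0,0,-0.9],[0,0,0],-1],[[0,0,-0.9],[0,0,0],-1],[[0,0,-0.9],[0,-0.4,0],-1],[[0,0,-0.7],[0,-0.8,0],-1],[[0,0,-0.3],[0,-1,0],-1],[[0,0,0],[0,-1,0],-1],[[0,0,0],[0,-1,0],-1]]}}

```text
clock: 14.35
tool_pos: [0.4922, -0.1556, 0.2396]
eef_rot: [-0.149, 0.978, 0.022, 0.146]
force: [0.8, -0.3, -4.1]
width: 0.0434
grasp_force: 61.7
```

Request:
{"fn": "carry_out", "kwargs": {"plan": [[[0,0,0],[0,-1,0],-1],[[0,0,0],[0,-1,0],-1],[[0,0,0],[0,-1,0],-1],[[0,0,0],[0,-1,0],-1],[[0,0,0],[0,-1,0],-1],[[0,0,0],[0,-1,0],-1],[[0,0,0],[0,-1,0],-1],[[0,0,0],[0,-1,0],-1]]}}

```text
clock: 15.35
tool_pos: [0.4919, -0.1557, 0.2386]
eef_rot: [-0.137, 0.9, 0.062, 0.409]
force: [-0.7, -1.7, -4.0]
width: 0.0432
grasp_force: 61.9
```

Request:
{"fn": "carry_out", "kwargs": {"plan": [[[0,0,0],[0,-1,0],-1],[[0,0,0],[0,-1,0],-1],[[0,0,0],[0,-1,0],-1],[[0,0,0],[0,-1,0],-1],[[0,0,0],[0,-1,0],-1],[[0,0,0],[0,-1,0],-1],[[0,0,0],[0,-1,0],-1],[[0,0,0],[0,-1,0],-1]]}}

```text
clock: 16.35
tool_pos: [0.4925, -0.1563, 0.2387]
eef_rot: [-0.114, 0.753, 0.097, 0.641]
force: [0.2, -0.5, -4.3]
width: 0.0434
grasp_force: 62.1
```

```bash
cat > st.py <<'E'
from h import *
from bench import telemetry
from scipy.spatial.transform import Rotation as Ro
s=telemetry.state(); R=Ro.from_quat(s["eef_rot"]).as_matrix()
print(s["clock"],s["tool_pos"].round(4)); print(R.round(4)); print("grasp pt",(s["tool_pos"]-.0187*R[:,2]).round(4),s["joint_pos"].round(3),s["force"].round(1),s["wrist_torque"].round(3),s["width"].round(4))
# target tool rotation: x down, z along heading h (level)
h=np.radians(180-167.2); z=np.array([np.cos(h),np.sin(h),0]); x=np.array([0,0,-1.]); T=np.stack([x,np.cross(z,x),z],1)
print("turn units",(Ro.from_matrix(R.T@T).as_rotvec(degrees=True)/4).round(2))
for gz in (.21,.163):
    tcp=np.array([.5825,.1755,gz])+.0187*z
    print(gz,"shift units now-frame",(R.T@(tcp-s["tool_pos"])/.025).round(2),"target-frame",(T.T@(tcp-s["tool_pos"])/.025).round(2))
E
python3 st.py
```

```text
16.35 [ 0.4925 -0.1563  0.2387]
[[-1.525e-01 -2.962e-01  9.429e-01]
 [-4.780e-02  9.551e-01  2.924e-01]
 [-9.871e-01 -5.000e-04 -1.598e-01]]Traceback (most recent call last):
  File "st.py", line 5, in <module>
    print(s["clock"],s["tool_pos"].round(4)); print(R.round(4)); print("grasp pt",(s["tool_pos"]-.0187*R[:,2]).round(4),s["joint_pos"].round(3),s["force"].round(1),s["wrist_torque"].round(3),s["width"].round(4))
                                                                                                                                                                                               ^^^^^^^^^^^^^^^^
AttributeError: 'float' object has no attribute 'round'
```

Request:
{"fn": "carry_out", "kwargs": {"plan": [[[0,0,0],[0,-1,0],-1],[[0,0,0],[0,-0.8,0],-1],[[0,0,0],[0,0,0],-1],[[0,0,0],[0,0,0],-1]]}}

```text
clock: 16.85
tool_pos: [0.4944, -0.1595, 0.2387]
eef_rot: [-0.109, 0.721, 0.103, 0.676]
force: [-0.4, 0.6, -3.0]
width: 0.0431
grasp_force: 62.2
```

```bash
sed -i 's/,s\["width"\].round(4)//' st.py; python3 st.py
```

```text
16.85 [ 0.4944 -0.1595  0.2387]
[[-0.0618 -0.2955  0.9534]
 [-0.0181  0.9554  0.2949]
 [-0.9979  0.001  -0.0644]]
grasp pt [ 0.4765 -0.165   0.2399] [-1.128 -0.694 -1.183 -0.064  1.414 -0.42 ] [-0.4  0.6 -3. ] [-0.498  1.732  0.007]
turn units [ 1.1  -0.92  0.02]
0.21 shift units now-frame [ 0.64 11.7   8.13] target-frame [ 1.15 12.28  7.15]
0.163 shift units now-frame [ 2.51 11.7   8.25] target-frame [ 3.03 12.28  7.15]
```

The arm has folded close to its limits here (joints 3 and 5). Moving outward should relax it, so I'll go part-way and check.

Request:
{"fn": "carry_out", "kwargs": {"plan": [[[0,0,0.4],[0,0,0],-1],[[0,0,0.6],[0,0,0],-1],[[0,0.2,0.6],[0,0,0],-1],[[0,0.4,0.6],[0,0,0],-1],[[0,0.6,0.6],[0,0,0],-1],[[0,0.6,0.6],[0,0,0],-1],[[0,0.6,0.3],[0,0,0],-1],[[0,0.3,0],[0,0,0],-1]]}}

```text
clock: 17.85
tool_pos: [0.576, -0.0762, 0.2369]
eef_rot: [-0.114, 0.724, 0.107, 0.672]
force: [-0.3, 0.4, -3.6]
width: 0.0431
grasp_force: 62.2
```

```bash
python3 st.py
```

```text
17.85 [ 0.576  -0.0762  0.2369]
[[-0.0699 -0.3094  0.9484]
 [-0.0214  0.9509  0.3087]
 [-0.9973  0.0013 -0.073 ]]
grasp pt [ 0.5583 -0.0819  0.2382] [-0.766 -0.607 -1.208 -0.446  1.075 -0.135] [-0.3  0.4 -3.6] [-0.561  1.715 -0.026]
turn units [ 1.31 -1.05  0.03]
0.21 shift units now-frame [0.78 9.42 4.18] target-frame [1.07 9.76 3.23]
0.163 shift units now-frame [2.66 9.42 4.31] target-frame [2.95 9.76 3.23]
```

```bash
cat > fk.py <<'E'
import numpy as np
from scipy.optimize import least_squares
from scipy.spatial.transform import Rotation as Ro
from bench import telemetry
s=telemetry.state()
D=[([-1.42884,.04873,.09759,1.62199,0,1.443],[.1398,-.5054,.2301]),([-.58483,-.11573,-.06053,1.62647,-.00035,2.28495],[.41779,-.19652,.23117]),
([-.43424,.09064,-.27846,1.20233,0,2.40426],[.49353,-.15513,.02109]),([-.43396,.03615,-.15422,1.37835,0,-.73968],[.49448,-.15542,.10999]),
([-1.128,-.694,-1.183,-.064,1.414,-.42],[.4944,-.1595,.2387]),([-.766,-.607,-1.208,-.446,1.075,-.135],[.576,-.0762,.2369])]
Rz=lambda a:Ro.from_euler('z',a);Ry=lambda a:Ro.from_euler('y',a)
def fk(q,p,s5=1):
    r0,d1,a,b,e,cx,cz,t=p
    R1=Rz(q[0]);R2=R1*Ry(q[1]);R3=R1*Ry(q[1]-q[2]);R4=R1*Ry(q[1]-q[2]+q[3]);R5=R4*Rz(s5*q[4])
    P=R1.apply([r0,0,d1])+R2.apply([0,0,a])+R3.apply([b,0,e])+R4.apply([cx,0,cz])+R5.apply([t,0,0])
    # tool: z along R5 x ; roll q6. down pose q6=0: tool x inward => frame x = -? 
    B=Ro.from_matrix(np.array([[0,0,1],[0,1,0],[-1,0,0]]).astype(float)) # tool x=-z5, y=y5, z=x5
    return P,R5*B*Rz(q[5])
best=None
for s5 in(1,-1):
    f=lambda p:np.concatenate([fk(q,p,s5)[0]-x for q,x in D]+[.001*(p-p0)])
    p0=np.array([.05,.3,.35,.3,.0,.05,0,.2]); o=least_squares(f,p0)
    rr=np.sqrt(np.mean(o.fun[:-8]**2)); 
    if best is None or rr<best[0]: best=(rr,s5,o.x)
rms,s5,p=best
if __name__=="__main__":
    print(rms,s5,p.round(3)); print(np.abs(np.array([fk(q,p,s5)[0]-x for q,x in D])).max(1).round(4)); print(fk(s["joint_pos"],p,s5)[1].as_matrix().round(3))
    lo=np.array([-2.91,-.99,-1.21,-2.12,-1.49,-3.14]);hi=np.array([2.91,1.94,1.42,2.29,1.47,3.14])
    h=np.radians(12.8)
    for tilt in(0,):
      for gz in(.163,.19,.23,.27):
        z=np.array([np.cos(h),np.sin(h),0]);x=np.array([0,0,-1.]);T=Ro.from_matrix(np.stack([x,np.cross(z,x),z],1))
        g=np.array([.5825,.1755,gz])+.0187*z
        F=lambda q:np.concatenate([10*(fk(q,p,s5)[0]-g),(T.inv()*fk(q,p,s5)[1]).as_rotvec()])
        for q0 in(s["joint_pos"],[.3,0,-.5,-.5,0,0],[-.3,-.3,-1,-.5,.6,0],[.8,-.3,-1,-.5,-.6,0]):
            o=least_squares(F,np.clip(q0,lo+.01,hi-.01),bounds=(lo,hi)); print(gz,o.cost.round(6),o.x.round(3))
E
python3 fk.py
```

```text
0.03198316912404975 1 [ 0.021  0.259  0.378  0.512  0.019  0.067 -0.027  0.383]
[0.0661 0.0571 0.06   0.0606 0.0113 0.0134]
[[-0.07  -0.309  0.948]
 [-0.021  0.951  0.309]
 [-0.997  0.001 -0.073]]
0.163 0.014313 [ 0.448  0.266 -1.21  -1.639 -0.26  -0.039]
0.163 0.014313 [ 0.448  0.266 -1.21  -1.639 -0.26  -0.039]
0.163 0.014313 [ 0.448  0.266 -1.21  -1.639 -0.26  -0.039]
0.163 0.014313 [ 0.448  0.266 -1.21  -1.639 -0.26  -0.039]
0.19 0.02377 [ 0.475  0.226 -1.21  -1.646 -0.305 -0.058]
0.19 0.02377 [ 0.475  0.226 -1.21  -1.646 -0.305 -0.058]
0.19 0.02377 [ 0.475  0.226 -1.21  -1.646 -0.305 -0.058]
0.19 0.02377 [ 0.475  0.226 -1.21  -1.646 -0.305 -0.058]
0.23 0.032871 [ 0.541 -0.92  -1.21  -0.049 -0.417  0.087]
0.23 0.032871 [ 0.541 -0.92  -1.21  -0.049 -0.417  0.087]
0.23 0.032871 [ 0.541 -0.92  -1.21  -0.049 -0.417  0.087]
0.23 0.032871 [ 0.541 -0.92  -1.21  -0.049 -0.417  0.087]
0.27 0.020782 [ 0.538 -0.99  -1.21  -0.042 -0.413  0.064]
0.27 0.020782 [ 0.538 -0.99  -1.21  -0.042 -0.413  0.064]
0.27 0.020782 [ 0.538 -0.99  -1.21  -0.042 -0.413  0.064]
0.27 0.020782 [ 0.538 -0.99  -1.21  -0.042 -0.413  0.064]
```

```bash
sed -i 's/r0,d1,a,b,e,cx,cz,t=p/r0,d1,a,b,e,cx,cz,t,yo=p/; s/\[r0,0,d1\]/[r0,yo,d1]/; s/0,.2\]); o=/0,.2,.06]); o=/; s/fun\[:-8\]/fun[:-9]/' fk.py; python3 fk.py
```

```text
8.53767232525252e-05 1 [ 0.     0.225  0.39   0.504  0.022  0.115 -0.     0.315  0.067]
[0.0002 0.0001 0.     0.     0.0002 0.0002]
[[-0.07  -0.309  0.948]
 [-0.021  0.951  0.309]
 [-0.997  0.001 -0.073]]
0.163 0.001814 [ 0.158  0.056 -1.21  -1.318  0.053  0.003]
0.163 0.001814 [ 0.158  0.056 -1.21  -1.318  0.053  0.003]
0.163 0.001814 [ 0.158  0.056 -1.21  -1.318  0.053  0.003]
0.163 0.001814 [ 0.158  0.056 -1.21  -1.318  0.053  0.003]
0.19 0.005632 [ 0.174  0.004 -1.21  -1.305  0.023  0.003]
0.19 0.005632 [ 0.174  0.004 -1.21  -1.305  0.023  0.003]
0.19 0.005632 [ 0.174  0.004 -1.21  -1.305  0.023  0.003]
0.19 0.005632 [ 0.174  0.004 -1.21  -1.305  0.023  0.003]
0.23 0.010934 [ 0.2   -0.637 -1.21  -0.455 -0.027  0.   ]
0.23 0.010934 [ 0.2   -0.637 -1.21  -0.455 -0.027  0.   ]
0.23 0.010934 [ 0.2   -0.637 -1.21  -0.455 -0.027  0.   ]
0.23 0.010934 [ 0.2   -0.637 -1.21  -0.455 -0.027  0.   ]
0.27 0.003797 [ 0.166 -0.74  -1.21  -0.395  0.037 -0.004]
0.27 0.003797 [ 0.166 -0.74  -1.21  -0.395  0.037 -0.004]
0.27 0.003797 [ 0.166 -0.74  -1.21  -0.395  0.037 -0.004]
0.27 0.003797 [ 0.166 -0.74  -1.21  -0.395  0.037 -0.004]
```

The fitted kinematics (0.1 mm) show that a level tool is out of range over the turntable. I'll stand the figure on free bench, then regrip with the tool pitched down. Next I need a spot that is both reachable and free.

```bash
cat > ik.py <<'E'
from fk import *
lo=np.array([-2.91,-.99,-1.21,-2.12,-1.49,-3.14])+.015;hi=np.array([2.91,1.94,1.42,2.29,1.47,3.14])-.015
def pose(gx,gy,gz,hd,al):
    h,al=np.radians(hd),np.radians(al); f=np.array([np.cos(h),np.sin(h),0]); u=np.array([0,0,1.])
    z=f*np.cos(al)-u*np.sin(al); x=-u*np.cos(al)-f*np.sin(al)
    return np.array([gx,gy,gz])+.0187*z, Ro.from_matrix(np.stack([x,np.cross(z,x),z],1))
def ik(g,T,q0):
    F=lambda q:np.concatenate([10*(fk(q,p,s5)[0]-g),(T.inv()*fk(q,p,s5)[1]).as_rotvec()])
    o=least_squares(F,np.clip(q0,lo+.001,hi-.001),bounds=(lo,hi),max_nfev=60); return np.sqrt(2*o.cost),o.x
E
python3 - <<'E'
from ik import *
from h import *
q0=s["joint_pos"]
print("turntable")
for al in(0,15,20,25,30,35,40,45): print(al,[round(ik(*pose(.5825,.1755,z,12.8,al),[.2,-.2,-1,-.8,0,0])[0],4) for z in(.163,.2,.25,.29)])
print("bench")
for x in(.5,.54,.58,.62):
  for y in(-.15,-.08,-.02):
    for hd in(0,17,34,50):
      r=[round(ik(*pose(x,y,z,hd,a),q0)[0],3) for z,a in((.096,0),(.15,0),(.096,30),(.24,30))]
      if max(r)<.01: print(x,y,hd,r)
# height map of occupied bench in region
p_,d,c,X=load("scene"); k=(X[...,2]>.02)&(X[...,2]<.3)&(abs(X[...,0]-.6)<.25)&(abs(X[...,1]-.02)<.4)
G={}
for a,b,z in X[k]: 
    key=(int(a/.05),int(np.floor(b/.05))); G[key]=max(G.get(key,0),z)
for i in range(7,17): print("%.2f"%(i*.05),[("%3d"%(1000*G.get((i,j),0))) for j in range(-7,8)])
E
```

```text
turntable
0 [np.float64(0.0838), np.float64(0.1457), np.float64(0.1432), np.float64(0.0757)]
15 [np.float64(0.0319), np.float64(0.0), np.float64(0.0), np.float64(0.0)]
20 [np.float64(0.0), np.float64(0.0), np.float64(0.0), np.float64(0.0)]
25 [np.float64(0.0), np.float64(0.0), np.float64(0.0), np.float64(0.0)]
30 [np.float64(0.0), np.float64(0.0), np.float64(0.0), np.float64(0.0)]
35 [np.float64(0.0), np.float64(0.0), np.float64(0.0), np.float64(0.0)]
40 [np.float64(0.0), np.float64(0.0), np.float64(0.0), np.float64(0.0)]
45 [np.float64(0.0), np.float64(0.0), np.float64(0.0), np.float64(0.0)]
bench
0.5 -0.15 50 [np.float64(0.005), np.float64(0.005), np.float64(0.0), np.float64(0.0)]
0.5 -0.08 50 [np.float64(0.004), np.float64(0.004), np.float64(0.0), np.float64(0.0)]
0.5 -0.02 50 [np.float64(0.002), np.float64(0.002), np.float64(0.0), np.float64(0.0)]
0.54 -0.15 17 [np.float64(0.0), np.float64(0.0), np.float64(0.0), np.float64(0.0)]
0.54 -0.08 34 [np.float64(0.009), np.float64(0.009), np.float64(0.0), np.float64(0.0)]
0.54 -0.08 50 [np.float64(0.003), np.float64(0.003), np.float64(0.
[... 1507 characters left out ...]
' 73', ' 72', '  0', '  0', '  0']
0.55 ['  0', '  0', '  0', ' 68', ' 73', ' 68', '  0', '  0', '  0', ' 73', ' 73', ' 73', ' 72', '  0', '115']
0.60 ['  0', '  0', '  0', '  0', '  0', '  0', '  0', '  0', '  0', ' 72', ' 72', ' 73', ' 68', '  0', ' 64']
0.65 ['  0', '  0', '  0', '  0', '  0', '  0', '  0', '  0', '  0', ' 62', ' 71', ' 69', '102', '100', '  0']
0.70 [' 91', ' 90', '  0', '  0', '  0', '  0', ' 75', ' 74', '  0', '  0', '  0', '  0', '153', '155', '  0']
0.75 [' 89', ' 91', '  0', '  0', '  0', '  0', ' 76', ' 75', '  0', '  0', '  0', '  0', '101', '102', ' 52']
0.80 ['  0', '  0', '  0', '  0', '  0', '  0', '  0', '  0', '  0', '  0', '  0', '  0', '  0', ' 34', ' 69']
```

A level tool on the bench would put the wrist camera very low. It's safer to lay the figure back down and regrip with the tool leaning about 24°. First I'll tilt it back.

Request:
{"fn": "carry_out", "kwargs": {"plan": [[[0,0,0],[0,0.5,0],-1],[[0,0,0],[0,1,0],-1],[[0,0,0],[0,1,0],-1],[[0,0,0],[0,1,0],-1],[[0,0,0],[0,1,0],-1],[[0,0,0],[0,1,0],-1],[[0,0,0],[0,1,0],-1],[[0,0,0],[0,1,0],-1]]}}

```text
clock: 18.85
tool_pos: [0.5749, -0.0777, 0.2369]
eef_rot: [-0.137, 0.874, 0.072, 0.461]
force: [0.3, -0.5, -3.6]
width: 0.0433
grasp_force: 61.9
```

Request:
{"fn": "carry_out", "kwargs": {"plan": [[[0,0,0],[0,1,0],-1],[[0,0,0],[0,1,0],-1],[[0,0,0],[0,1,0],-1],[[0,0,0],[0,1,0],-1],[[0,0,0],[0,1,0],-1],[[0,0,0],[0,1,0],-1],[[0,0,0],[0,1,0],-1],[[0,0,0],[0,1,0],-1]]}}

```text
clock: 19.85
tool_pos: [0.575, -0.0776, 0.2374]
eef_rot: [-0.152, 0.967, 0.032, 0.203]
force: [1.1, -0.8, -4.9]
width: 0.0433
grasp_force: 61.8
```

Request:
{"fn": "carry_out", "kwargs": {"plan": [[[0,0,0],[0,1,0],-1],[[0,0,0],[0,1,0],-1],[[0,0,0],[0,1,0],-1],[[0,0,0],[0,1,0],-1],[[0,0,0],[0,1,0],-1],[[0,0,0],[0,0.7,0],-1],[[0,0,0],[0,0,0],-1]]}}

```text
clock: 20.72
tool_pos: [0.5764, -0.0771, 0.2367]
eef_rot: [-0.156, 0.988, 0.002, 0.009]
force: [-0.9, -0.2, -3.0]
width: 0.0431
grasp_force: 61.7
```

```bash
cat > go.py <<'E'
# go.py gx gy gz heading alpha : units from the present pose to that grasp pose
import sys; from ik import *
a=list(map(float,sys.argv[1:])); g,T=pose(*a); R=Ro.from_quat(s["eef_rot"])
print("clock",s["clock"],"tcp",s["tool_pos"].round(4),"q",s["joint_pos"].round(3),"F",s["force"].round(1))
z=R.as_matrix()[:,2]; print("heading",np.degrees(np.arctan2(z[1],z[0])),"pitch",np.degrees(np.arcsin(-z[2])),"yaw y",np.degrees(np.arctan2(R.as_matrix()[1,1],R.as_matrix()[0,1]))-90)
print("turn",((R.inv()*T).as_rotvec(degrees=True)/4).round(2),"shift now",(R.inv().apply(g-s["tool_pos"])/.025).round(2),"shift after turn",(T.inv().apply(g-s["tool_pos"])/.025).round(2))
e,q=ik(g,T,s["joint_pos"]); print("ik",e.round(4),q.round(3))
E
python3 go.py .53 -.1 .031 17.6 90; python3 go.py .53 -.1 .031 17.6 24
```

```text
clock 20.725 tcp [ 0.5764 -0.0771  0.2367] q [-0.255  0.181  0.254  1.629  0.012 -0.568] F [-0.9 -0.2 -3. ]
heading 22.910073043373565 pitch 88.89683178926948 yaw y 17.941576830737347
turn [0.02 0.27 0.09] shift now [ 2.22 -0.31  8.93] shift after turn [ 2.05 -0.31  8.97]
ik 0.0 [-0.311  0.153 -0.229  1.189 -0.    -0.618]
clock 20.725 tcp [ 0.5764 -0.0771  0.2367] q [-0.255  0.181  0.254  1.629  0.012 -0.568] F [-0.9 -0.2 -3. ]
heading 22.910073043373565 pitch 88.89683178926948 yaw y 17.941576830737347
turn [  0.07 -16.23   0.06] shift now [ 1.53 -0.32  8.5 ] shift after turn [ 8.35 -0.31  2.22]
ik 0.0 [-0.796 -0.283 -1.139 -0.076  0.954 -0.678]
```

Request:
{"fn": "carry_out", "kwargs": {"plan": [[[0.5,-0.1,0.5],[0,0.27,0.09],-1],[[0.55,-0.1,1],[0,0,0],-1],[[0.5,-0.1,1],[0,0,0],-1],[[0.5,0,1],[0,0,0],-1],[[0,0,1],[0,0,0],-1],[[0,0,1],[0,0,0],-1],[[0,0,1],[0,0,0],-1],[[0,0,0.7],[0,0,0],-1]]}}

```text
clock: 21.72
tool_pos: [0.5285, -0.0996, 0.0555]
eef_rot: [-0.152, 0.988, 0.001, -0.0]
force: [-0.1, -0.7, -4.3]
width: 0.0434
grasp_force: 61.8
```

Request:
{"fn": "carry_out", "kwargs": {"plan": [[[0,0,0.5],[0,0,0],-1],[[0,0,0.4],[0,0,0],-1],[[0,0,0.2],[0,0,0],-1],[[0,0,0],[0,0,0],-1]]}}

```text
clock: 22.22
tool_pos: [0.5292, -0.0994, 0.0287]
eef_rot: [-0.152, 0.988, 0.001, -0.0]
force: [-0.3, -0.5, -3.8]
width: 0.0431
grasp_force: 61.7
```

```bash
python3 go.py .53 -.1 .031 17.6 90;  python3 go.py .53 -.1 .031 17.6 66
```

```text
clock 22.225 tcp [ 0.5292 -0.0994  0.0287] q [-3.110e-01  1.380e-01 -2.110e-01  1.223e+00  1.000e-03 -6.170e-01] F [-0.3 -0.5 -3.8]
heading 118.49962548854546 pitch 89.93835388305197 yaw y 17.53405991530751
turn [ 0.02 -0.   -0.02] shift now [-0.03 -0.03  0.65] shift after turn [-0.03 -0.03  0.65]
ik 0.0 [-0.311  0.153 -0.229  1.189 -0.    -0.618]
clock 22.225 tcp [ 0.5292 -0.0994  0.0287] q [-3.110e-01  1.380e-01 -2.110e-01  1.223e+00  1.000e-03 -6.170e-01] F [-0.3 -0.5 -3.8]
heading 118.49962548854546 pitch 89.93835388305197 yaw y 17.53405991530751
turn [ 0.01 -6.   -0.02] shift now [-0.33 -0.03  0.59] shift after turn [-0.06 -0.03  0.67]
ik 0.0 [-0.472 -0.174 -0.618  0.82   0.29  -0.734]
```

Request:
{"fn": "carry_out", "kwargs": {"plan": [[[0,0,0.3],[0,0,0],-1],[[0,0,0.2],[0,0,0],-1],[[0,0,0.08],[0,0,0],-1],[[0,0,0],[0,0,0],-1]]}}

```text
clock: 22.72
tool_pos: [0.5289, -0.0993, 0.0138]
eef_rot: [-0.152, 0.988, 0.001, -0.0]
force: [-1.0, 0.1, -4.2]
width: 0.0431
grasp_force: 61.8
```

Request:
{"fn": "carry_out", "kwargs": {"plan": [[[0,0,0.04],[0,0,0],-1],[[0,0,0.04],[0,0,0],-1]]}}

```text
clock: 22.98
tool_pos: [0.5293, -0.0995, 0.0124]
eef_rot: [-0.152, 0.988, 0.0, 0.0]
force: [-0.6, -0.6, -1.9]
width: 0.0435
grasp_force: 61.9
```

Request:
{"fn": "carry_out", "kwargs": {"plan": [[[0,0,0],[0,0,0],0.1],[[0,0,0],[0,0,0],0.25],[[0,0,0],[0,0,0],0.5],[[-0.05,0,0],[0,-1,0],0.5],[[-0.05,0,0],[0,-1,0],0.5],[[-0.05,0,0],[0,-1,0],0.5],[[-0.05,0,0],[0,-1,0],0.5],[[-0.05,0,0],[0,-1,0],0.5]]}}

```text
clock: 23.98
tool_pos: [0.5354, -0.0978, 0.0137]
eef_rot: [-0.15, 0.973, 0.027, 0.173]
force: [0.2, -0.5, -0.1]
width: 0.0643
grasp_force: 0.0
```

Request:
{"fn": "carry_out", "kwargs": {"plan": [[[-0.05,0,0],[0,-1,0],0.5],[[0,0,0],[0,0,0],0.5]]}}

```text
clock: 24.22
tool_pos: [0.5347, -0.0972, 0.0127]
eef_rot: [-0.148, 0.967, 0.032, 0.205]
force: [-0.2, 0.0, -0.8]
width: 0.064
grasp_force: 0.0
```

```bash
python3 go.py .5293 -.0995 .031 17.6 66
python3 - <<'E'
from h import *
c=vision.calibration("wrist");p,d=vision.camera("wrist"); q,_=vision.camera("side"); np.savez("pics/w4.npz",p=p,d=d,**c)
cv2.imwrite("pics/w4.png",np.hstack([cv2.resize(p,(400,300)),cv2.resize(q[105:240,170:350],(400,300))])[:,:,::-1])
E
```

```text
clock 24.225 tcp [ 0.5347 -0.0972  0.0127] q [-0.473 -0.179 -0.625  0.82   0.289 -0.732] F [-0.2  0.  -0.8]
heading 17.6882929451501 pitch 66.09225557067548 yaw y 17.44927595607669
turn [ 0.01 -0.02 -0.05] shift now [-0.08 -0.02 -0.02] shift after turn [-0.08 -0.02 -0.01]
ik 0.0 [-0.471 -0.177 -0.62   0.82   0.29  -0.733]
```

View pics/w4.png

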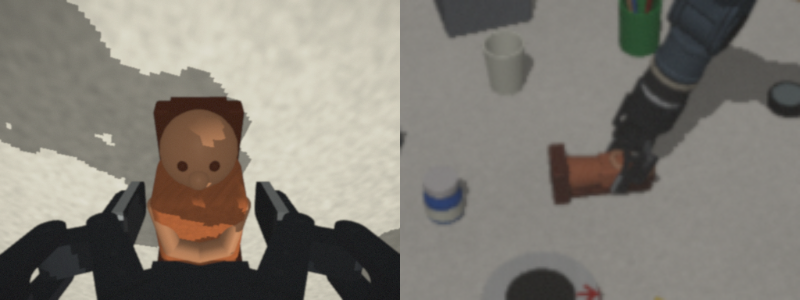

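Everything is as intended: the figure lies face up, with the pads either side of the torso (about 135 and 265) and the tool leaning 24°. Closing, then lifting.

Request:
{"fn": "carry_out", "kwargs": {"plan": [[[-0.08,0,0],[0,0,0],0.3],[[0,0,0],[0,0,0],0.15],[[0,0,0],[0,0,0],0],[[0,0,0],[0,0,0],-1],[[0,0,0],[0,0,0],-1],[[0,0,0],[0,0,0],-1],[[0,0,0],[0,0,0],-1],[[-0.08,0,-0.18],[0,0,0],-1]]}}

```text
clock: 25.32
tool_pos: [0.5352, -0.0963, 0.0166]
eef_rot: [-0.148, 0.967, 0.033, 0.202]
force: [-1.2, 0.1, -4.9]
width: 0.0431
grasp_force: 61.3
```

Request:
{"fn": "carry_out", "kwargs": {"plan": [[[-0.2,0,-0.45],[0,0,0],-1],[[-0.3,0,-0.67],[0,0,0],-1],[[-0.41,0,-0.91],[0,0,0],-1],[[-0.41,0,-0.91],[0,0,0],-1],[[-0.41,0,-0.91],[0,0,0],-1],[[-0.41,0,-0.91],[0,0,0],-1],[[-0.41,0,-0.91],[0,0,0],-1],[[-0.41,0,-0.91],[0,0,0],-1]]}}

```text
clock: 26.32
tool_pos: [0.5374, -0.0965, 0.1994]
eef_rot: [-0.149, 0.967, 0.032, 0.204]
force: [-0.1, -0.1, -3.7]
width: 0.0434
grasp_force: 61.5
```

```bash
python3 go.py .5293 -.0995 .24 17.6 24; python3 go.py .5825 .1755 .24 12.8 24
```

```text
clock 26.325 tcp [ 0.5374 -0.0965  0.1994] q [-0.468 -0.277 -0.325  1.219  0.288 -0.728] F [-0.1 -0.1 -3.7]
heading 17.776731944300277 pitch 66.16650263629893 yaw y 17.48923082825648
turn [  0.   -10.54  -0.04] shift now [-0.84 -0.01 -1.07] shift after turn [-1.34 -0.02 -0.23]
ik 0.0 [-0.797 -0.738 -0.923  0.595  0.954 -0.679]
clock 26.325 tcp [ 0.5374 -0.0965  0.1994] q [-0.468 -0.277 -0.325  1.219  0.288 -0.728] F [-0.1 -0.1 -3.7]
heading 17.776731944300277 pitch 66.16650263629893 yaw y 17.48923082825648
turn [  0.87 -10.54   0.83] shift now [-5.71  9.78  1.1 ] shift after turn [-3.18 10.21  3.9 ]
ik 0.0 [ 0.149 -0.758 -1.001  0.177  0.068 -0.03 ]
```

I need to correct my tilt direction. Rotating from here by −y would put the head down, so the figure must first be yawed half a turn and then tilted by +y. That leaves its face towards the robot with the tool pitched 24° down. I'll check this path's joints before moving.

```bash
cat > sim.py <<'E'
import sys; from ik import *
def target(gx,gy,gz,hd,al):   # tool x up version
    g,T=pose(gx,gy,gz,hd,al); return g,T*Rz(np.pi)
def rollout(rows,P=None,R=None,q=None,show=4):
    P=s["tool_pos"].copy() if P is None else P; R=Ro.from_quat(s["eef_rot"]) if R is None else R; q=s["joint_pos"] if q is None else q
    for i,(d,w) in enumerate(rows):
        P=P+R.apply(np.array(d)*.025); R=R*Ro.from_rotvec(np.radians(4)*np.array(w)); e,q=ik(P,R,q)
        if i%show==show-1 or i==len(rows)-1 or e>.005: print(i,P.round(3),e.round(4),q.round(3))
    return P,R,q
def rem(P,R,tgt):
    g,T=tgt; print("remaining: turn",((R.inv()*T).as_rotvec(degrees=True)/4).round(2),"shift now",(R.inv().apply(g-P)/.025).round(2),"after",(T.inv().apply(g-P)/.025).round(2))
E
python3 - <<'E'
from sim import *
t=target(.5825,.1755,.23,12.8,24)
P,R,q=rollout([([0,0,0],[0,1,0])]*6+[([0,0,0],[0,0,1])]*46,show=8)
rem(P,R,t)
print("tilt"); P,R,q=rollout([([0,-.65,0],[0,1,0])]*16,P,R,q,2); rem(P,R,t)
for z in(.23,.163):
    g,T=target(.5825,.1755,z,12.8,24); print(ik(g,T,q))
E
```

```text
7 [ 0.537 -0.097  0.199] 0.0 [-0.301  0.101  0.092  1.565  0.    -0.466]
15 [ 0.537 -0.097  0.199] 0.0 [-0.301  0.101  0.092  1.565  0.     0.092]
23 [ 0.537 -0.097  0.199] 0.0 [-0.301  0.101  0.092  1.565  0.     0.651]
31 [ 0.537 -0.097  0.199] 0.0 [-0.301  0.101  0.092  1.565  0.     1.209]
39 [ 0.537 -0.097  0.199] 0.0 [-0.301  0.101  0.092  1.565  0.     1.768]
47 [ 0.537 -0.097  0.199] 0.0 [-0.301  0.101  0.092  1.565  0.     2.326]
51 [ 0.537 -0.097  0.199] 0.0 [-0.301  0.101  0.092  1.565  0.     2.605]
remaining: turn [-0.12 16.54  0.14] shift now [  4.97 -10.15  -0.92] after [  2.82 -10.21   4.06]
tilt
1 [ 0.53  -0.065  0.199] 0.0 [-0.289 -0.073 -0.091  1.435  0.07   2.621]
3 [ 0.522 -0.033  0.2  ] 0.0 [-0.274 -0.246 -0.266  1.309  0.135  2.649]
5 [ 0.515 -0.002  0.2  ] 0.0 [-0.253 -0.422 -0.435  1.186  0.192  2.69 ]
7 [0.507 0.03  0.2  ] 0.0 [-0.222 -0.602 -0.601  1.064  0.237  2.746]
9 [0.499 0.062 0.2  ] 0.0 [-0.176 -0.791 -0.765  0.944  0.261  2.819]
11 [0.492 0.093 0.2  ] 0.0101 [-0.109 -0.975 -0.917  0.835  0.254  2.904]
12 [0.488 0.109 0.2  ] 0.0817 [-0.061 -0.975 -0.919  0.825  0.23   2.938]
13 [0.484 0.125 0.2  ] 0.1509 [ 0.003 -0.975 -0.922  0.809  0.182  2.984]
14 [0.481 0.141 0.2  ] 0.2159 [ 0.098 -0.975 -0.929  0.781  0.087  3.053]
15 [0.477 0.156 0.2  ] 0.2727 [ 0.216 -0.975 -0.945  0.737 -0.047  3.125]
remaining: turn [-0.17  0.54  0.05] shift now [3.   0.25 4.07] after [2.85 0.19 4.18]
(np.float64(3.745358514327666e-10), array([ 0.14906195, -0.74840228, -1.01671845,  0.15159149,  0.06790278,
        3.11130921]))
(np.float64(8.625229939121709e-13), array([ 0.14906195, -0.64472116, -1.10752082, -0.042892  ,  0.06790278,
        3.11130921]))
```

Request:
{"fn": "carry_out", "kwargs": {"plan": [[[0,0,0],[0,1,0],-1],[[0,0,0],[0,1,0],-1],[[0,0,0],[0,1,0],-1],[[0,0,0],[0,1,0],-1],[[0,0,0],[0,1,0],-1],[[0,0,0],[0,1,0],-1],[[0,0,0],[0,0,1],-1],[[0,0,0],[0,0,1],-1]]}}

```text
clock: 27.32
tool_pos: [0.5384, -0.0964, 0.1989]
eef_rot: [-0.082, 0.997, 0.001, -0.001]
force: [0.6, -0.5, -3.2]
width: 0.043
grasp_force: 61.9
```

Request:
{"fn": "carry_out", "kwargs": {"plan": [[[0,0,0],[0,0,1],-1],[[0,0,0],[0,0,1],-1],[[0,0,0],[0,0,1],-1],[[0,0,0],[0,0,1],-1],[[0,0,0],[0,0,1],-1],[[0,0,0],[0,0,1],-1],[[0,0,0],[0,0,1],-1],[[0,0,0],[0,0,1],-1]]}}

```text
clock: 28.32
tool_pos: [0.5381, -0.0964, 0.1991]
eef_rot: [0.196, 0.981, 0.001, -0.001]
force: [0.3, -0.3, -4.1]
width: 0.0433
grasp_force: 62.0
```

Request:
{"fn": "carry_out", "kwargs": {"plan": [[[0,0,0],[0,0,1],-1],[[0,0,0],[0,0,1],-1],[[0,0,0],[0,0,1],-1],[[0,0,0],[0,0,1],-1],[[0,0,0],[0,0,1],-1],[[0,0,0],[0,0,1],-1],[[0,0,0],[0,0,1],-1],[[0,0,0],[0,0,1],-1]]}}

```text
clock: 29.32
tool_pos: [0.5382, -0.0964, 0.1992]
eef_rot: [0.459, 0.889, 0.001, -0.001]
force: [0.6, -0.2, -4.5]
width: 0.0434
grasp_force: 62.0
```

Request:
{"fn": "carry_out", "kwargs": {"plan": [[[0,0,0],[0,0,1],-1],[[0,0,0],[0,0,1],-1],[[0,0,0],[0,0,1],-1],[[0,0,0],[0,0,1],-1],[[0,0,0],[0,0,1],-1],[[0,0,0],[0,0,1],-1],[[0,0,0],[0,0,1],-1],[[0,0,0],[0,0,1],-1]]}}

```text
clock: 30.32
tool_pos: [0.5383, -0.0963, 0.1992]
eef_rot: [0.686, 0.728, 0.0, -0.001]
force: [-0.2, 0.8, -4.2]
width: 0.0432
grasp_force: 62.0
```

Request:
{"fn": "carry_out", "kwargs": {"plan": [[[0,0,0],[0,0,1],-1],[[0,0,0],[0,0,1],-1],[[0,0,0],[0,0,1],-1],[[0,0,0],[0,0,1],-1],[[0,0,0],[0,0,1],-1],[[0,0,0],[0,0,1],-1],[[0,0,0],[0,0,1],-1],[[0,0,0],[0,0,1],-1]]}}

```text
clock: 31.32
tool_pos: [0.5384, -0.0964, 0.1992]
eef_rot: [0.86, 0.51, 0.0, -0.001]
force: [0.7, 0.4, -3.9]
width: 0.0432
grasp_force: 62.0
```

Request:
{"fn": "carry_out", "kwargs": {"plan": [[[0,0,0],[0,0,1],-1],[[0,0,0],[0,0,1],-1],[[0,0,0],[0,0,1],-1],[[0,0,0],[0,0,1],-1],[[0,0,0],[0,0,1],-1],[[0,0,0],[0,0,1],-1],[[0,0,0],[0,0,1],-1],[[0,0,0],[0,0,1],-1]]}}

```text
clock: 32.33
tool_pos: [0.5385, -0.0964, 0.1993]
eef_rot: [0.967, 0.254, -0.0, -0.001]
force: [-0.2, 0.3, -4.0]
width: 0.043
grasp_force: 62.0
```

Run:
```python
from sim import *
print(s["clock"],s["tool_pos"],s["joint_pos"].round(3),s["force"])
t=target(.5825,.1755,.23,12.8,24)
rem(s["tool_pos"],Ro.from_quat(s["eef_rot"]),t)
rows=[([1,-.3,0],[0,0,.8])]*4+[([.8,-.7,0],[0,1,0])]*2+[([.4,-.7,.3],[0,1,0])]*6+[([0,-.6,.2],[0,1,0])]*6+[([0,-.2,0],[0,.7,0])]*2
P,R,q=rollout(rows,show=2); rem(P,R,t)
```

```text
32.325 [ 0.53848761 -0.09643841  0.19932325] [-3.010e-01  1.010e-01  9.200e-02  1.563e+00  2.000e-03  2.328e+00] [-0.18111062  0.33845534 -3.95009686]
remaining: turn [-2.41 16.38  3.66] shift now [ 7.53 -8.42 -0.9 ] after [  2.8  -10.22   4.02]
1 [ 0.576 -0.06   0.199] 0.0 [-2.200e-01  1.840e-01  1.840e-01  1.572e+00  2.000e-03  2.520e+00]
3 [ 0.617 -0.028  0.199] 0.0 [-1.540e-01  2.880e-01  3.070e-01  1.591e+00  2.000e-03  2.698e+00]
5 [0.645 0.017 0.201] 0.0 [-0.104  0.209  0.208  1.441  0.055  2.752]
7 [0.656 0.057 0.19 ] 0.0 [-0.061  0.093  0.032  1.248  0.097  2.804]
9 [0.669 0.097 0.182] 0.0 [-0.012 -0.006 -0.126  1.049  0.123  2.866]
11 [0.683 0.138 0.177] 0.0 [ 0.044 -0.085 -0.268  0.844  0.131  2.933]
13 [0.679 0.168 0.169] 0.0 [ 0.088 -0.188 -0.447  0.624  0.13   2.988]
15 [0.677 0.199 0.161] 0.0 [ 0.141 -0.258 -0.607  0.391  0.111  3.043]
17 [0.676 0.23  0.155] 0.0 [ 0.201 -0.285 -0.741  0.139  0.074  3.094]
19 [0.673 0.24  0.155] 0.0 [ 0.221 -0.297 -0.83  -0.036  0.061  3.111]
remaining: turn [-0.86  1.1   0.39] shift now [ 0.69  1.46 -4.39] after [ 1.07  1.7  -4.22]
```

Run:
```python
from sim import *
t=target(.5825,.1755,.23,12.8,24)
rows=[([.7,-.3,0],[0,0,1])]*4+[([.3,-.6,0],[0,1,0])]*16
P,R,q=rollout(rows,show=2); rem(P,R,t)
```

```text
1 [ 0.563 -0.067  0.199] 0.0 [-2.380e-01  1.520e-01  1.480e-01  1.568e+00  2.000e-03  2.531e+00]
3 [ 0.591 -0.041  0.199] 0.0 [-1.840e-01  2.200e-01  2.250e-01  1.577e+00  2.000e-03  2.724e+00]
5 [ 0.598 -0.009  0.2  ] 0.0 [-0.155  0.085  0.068  1.425  0.054  2.756]
7 [0.606 0.024 0.203] 0.0 [-0.122 -0.044 -0.082  1.271  0.098  2.799]
9 [0.613 0.056 0.207] 0.0 [-0.084 -0.167 -0.226  1.113  0.129  2.851]
11 [0.619 0.089 0.214] 0.0 [-0.038 -0.284 -0.364  0.949  0.144  2.911]
13 [0.624 0.121 0.222] 0.0 [ 0.015 -0.391 -0.497  0.778  0.141  2.974]
15 [0.628 0.153 0.232] 0.0 [ 0.077 -0.483 -0.623  0.6    0.118  3.038]
17 [0.63  0.184 0.244] 0.0 [ 0.146 -0.553 -0.738  0.411  0.073  3.094]
19 [0.631 0.215 0.257] 0.0127 [ 0.219 -0.595 -0.841  0.208  0.019  3.125]
remaining: turn [-0.14  0.5   0.04] shift now [-1.92  1.09 -0.81] after [-1.89  1.11 -0.87]
```

Request:
{"fn": "carry_out", "kwargs": {"plan": [[[0.7,-0.3,0],[0,0,1],-1],[[0.7,-0.3,0],[0,0,1],-1],[[0.7,-0.3,0],[0,0,1],-1],[[0.7,-0.3,0],[0,0,1],-1],[[0.2,-0.5,0],[0,1,0],-1],[[0.2,-0.5,0],[0,1,0],-1],[[0.2,-0.5,0],[0,1,0],-1],[[0.2,-0.5,0],[0,1,0],-1]]}}

```text
clock: 33.33
tool_pos: [0.5977, 0.0124, 0.2013]
eef_rot: [0.983, 0.116, 0.138, -0.017]
force: [-0.6, 0.0, -3.9]
width: 0.0436
grasp_force: 62.6
```

Request:
{"fn": "carry_out", "kwargs": {"plan": [[[0.2,-0.5,0],[0,1,0],-1],[[0.2,-0.5,0],[0,1,0],-1],[[0.2,-0.5,0],[0,1,0],-1],[[0.2,-0.5,0],[0,1,0],-1],[[0.2,-0.5,0],[0,1,0],-1],[[0.2,-0.5,0],[0,1,0],-1],[[0.2,-0.5,0],[0,1,0],-1],[[0.2,-0.5,0],[0,1,0],-1]]}}

```text
clock: 34.33
tool_pos: [0.6066, 0.1174, 0.2195]
eef_rot: [0.908, 0.107, 0.403, -0.049]
force: [-0.0, -0.0, -4.6]
width: 0.0429
grasp_force: 62.7
```

Run:
```python
from sim import *
print(s["clock"],s["tool_pos"],s["joint_pos"].round(3),s["force"])
rem(s["tool_pos"],Ro.from_quat(s["eef_rot"]),target(.5825,.1755,.21,12.8,24))
```

```text
34.325 [0.60658866 0.11736174 0.21945484] [-0.012 -0.564 -0.696  0.619  0.184  2.975] [-0.03264947 -0.03451697 -4.58791462]
remaining: turn [-0.17  4.54  0.07] shift now [-0.32 -2.48  0.68] after [-0.52 -2.48  0.51]
```

Request:
{"fn": "carry_out", "kwargs": {"plan": [[[-0.1,-0.5,0.1],[0,1,0],-1],[[-0.1,-0.5,0.1],[0,1,0],-1],[[-0.1,-0.5,0.1],[-0.1,1,0],-1],[[-0.1,-0.5,0.1],[0,1,0],-1],[[0,-0.3,0.1],[0,0.3,0],-1],[[0,0,0],[0,0,0],-1],[[0,0,0],[0,0,0],-1]]}}

```text
clock: 35.2
tool_pos: [0.599, 0.1738, 0.2062]
eef_rot: [0.837, 0.097, 0.535, -0.061]
force: [0.1, -0.1, -4.1]
width: 0.0437
grasp_force: 62.8
```

Run:
```python
from sim import *
from h import *
print(s["clock"],s["tool_pos"],s["joint_pos"].round(3),s["force"])
rem(s["tool_pos"],Ro.from_quat(s["eef_rot"]),target(.5825,.1755,.21,12.8,24))
a,da=vision.camera("scene"); b,db=vision.camera("side"); np.savez("pics/scene5.npz",p=a,d=da); np.savez("pics/side5.npz",p=b,d=db)
cv2.imwrite("pics/p5.png",np.hstack([cv2.resize(a[130:280,195:345],(400,400)),cv2.resize(b[130:280,150:300],(400,400))])[:,:,::-1])
```

```text
35.2 [0.59897172 0.17377909 0.20620982] [ 0.129 -0.735 -1.031  0.14   0.09   3.096] [ 0.12883274 -0.10550924 -4.05115616]
remaining: turn [-0.07  0.22  0.07] shift now [-0.11 -0.21  0.12] after [-0.12 -0.21  0.11]
```

View pics/p5.png

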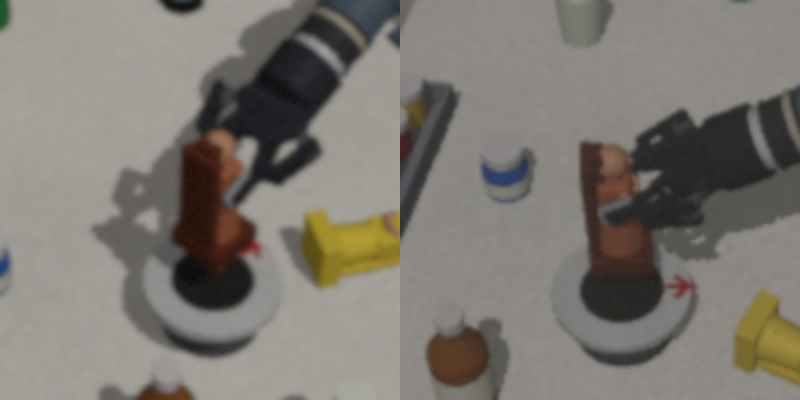

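The figure hangs upright over the disc: head up, cloak on the far side, face towards the robot. Next I'll measure its tilt and heading from the cloak plane, and its foot position.

Run:
```python
from sim import *
from h import *
g=s["tool_pos"]-.0187*Ro.from_quat(s["eef_rot"]).as_matrix()[:,2]; print("grasp",g)
f=np.array([np.cos(np.radians(12.8)),np.sin(np.radians(12.8)),0]); l=np.array([-f[1],f[0],0])
for n in("scene","side"):
    p_,d,c,X=load(n,5); hsv=cv2.cvtColor(p_,cv2.COLOR_RGB2HSV).astype(int)
    m=((hsv[...,0]<14)|(hsv[...,0]>172))&(hsv[...,1]>80)
    Q=X[m]; r=Q-g; a=r@f; b=r@l; h=r[:,2]
    k=(abs(a)<.08)&(abs(b)<.08)&(h>-.125)&(h<.09); a,b,h=a[k],b[k],h[k]
    print(n,k.sum(),"h",np.percentile(h,[.5,2,98,99.5]).round(4))
    for lo in np.arange(-.12,.08,.02):
        j=(h>=lo)&(h<lo+.02)
        if j.sum()>8: print("  h%.2f"%lo,j.sum(),"a",np.percentile(a[j],[2,90,98]).round(4),"b",np.percentile(b[j],[2,50,98]).round(4))
    j=(a>.018)&(a<.05)&(abs(b)<.022)&(h>-.09)&(h<.05)
    if j.sum()>40:
        A=np.c_[b[j],h[j],np.ones(j.sum())]; o=least_squares(lambda x:A@x-a[j],[0,0,.03],loss="soft_l1",f_scale=.002)
        print("  back plane: heading dev deg",np.degrees(np.arctan(-o.x[0])).round(2),"lean out per up deg",np.degrees(np.arctan(o.x[1])).round(2),"a0",o.x[2].round(4),j.sum())
```

```text
grasp [0.58301026 0.16976593 0.21539842]
scene 1030 h [-0.092  -0.0892  0.0596  0.0615]
  h-0.10 84 a [-0.0269  0.0311  0.0315] b [-0.0222  0.0282  0.035 ]
  h-0.08 199 a [-0.0275  0.0308  0.0321] b [-0.0243  0.0238  0.0346]
  h-0.06 116 a [-0.0123  0.0314  0.0322] b [-0.0164  0.0195  0.0267]
  h-0.04 98 a [-0.0046  0.0323  0.0332] b [-0.0174  0.0144  0.025 ]
  h-0.02 78 a [0.0133 0.0319 0.0323] b [-0.0167  0.01    0.0244]
  h0.00 99 a [-0.0227  0.033   0.0343] b [-0.0179  0.0125  0.0252]
  h0.02 140 a [-0.0348  0.0326  0.0337] b [-0.0288  0.0156  0.0251]
  h0.04 199 a [-0.0076  0.0324  0.0335] b [-0.0142  0.0079  0.0235]
  h0.06 17 a [-0.0011  0.0164  0.0172] b [-0.0058  0.0044  0.0117]
  back plane: heading dev deg 0.57 lean out per up deg 0.82 a0 0.0311 435
side 834 h [-0.0918 -0.0887  0.0611  0.0626]
  h-0.10 57 a [-0.0321  0.0218  0.0271] b [0.0287 0.032  0.0346]
  h-0.08 197 a [-0.031   0.0206  0.0259] b [-0.007   0.0269  0.0348]
  h-0.06 104 a [-0.0238  0.0194  0.0246] b [0.0054 0.0212 0.0265]
  h-0.04 75 a [-0.0188  0.0224  0.026 ] b [0.01   0.0211 0.0257]
  h-0.02 19 a [-0.0077  0.0257  0.0276] b [-0.0047  0.0221  0.0258]
  h0.00 67 a [-0.0209  0.0238  0.0263] b [-0.0207  0.0207  0.0253]
  h0.02 122 a [-0.0159  0.0222  0.0271] b [0.0013 0.0178 0.0256]
  h0.04 165 a [-0.0145  0.0259  0.0284] b [-0.0098  0.0121  0.0243]
  h0.06 28 a [-0.0061  0.0134  0.0177] b [-0.0021  0.0054  0.0154]
  back plane: heading dev deg -9.21 lean out per up deg 1.43 a0 0.0197 54
```

Request:
{"fn": "carry_out", "kwargs": {"plan": [[[-0.1,-0.13,0.1],[-0.07,0.22,0.07],-1],[[-0.4,0,0.18],[0,0,0],-1],[[-0.5,0,0.22],[0,0,0],-1],[[-0.36,0,0.16],[0,0,0],-1],[[-0.2,0,0.09],[0,0,0],-1],[[0,0,0],[0,0,0],-1],[[0,0,0],[0,0,0],-1]]}}

```text
clock: 36.17
tool_pos: [0.6001, 0.1775, 0.1644]
eef_rot: [0.833, 0.094, 0.542, -0.061]
force: [-0.3, -1.0, -4.2]
width: 0.0432
grasp_force: 62.8
```

Run:
```python
from sim import *
from h import *
g=s["tool_pos"]-.0187*Ro.from_quat(s["eef_rot"]).as_matrix()[:,2]; print("grasp",g,s["clock"],s["joint_pos"].round(3),s["force"])
rem(s["tool_pos"],Ro.from_quat(s["eef_rot"]),target(.5825,.1735,.163,12.8,24))
f=np.array([np.cos(np.radians(12.8)),np.sin(np.radians(12.8)),0]); l=np.array([-f[1],f[0],0]); C=np.array([.5825,.1755,0])
for n in("scene","side"):
    p_,d=vision.camera(n); c=vision.calibration(n); X=cloud(d,c); hsv=cv2.cvtColor(p_,cv2.COLOR_RGB2HSV).astype(int)
    m=((hsv[...,0]<14)|(hsv[...,0]>172))&(hsv[...,1]>80)
    r=X[m]-C; a=r@f; b=r@l; h=r[:,2]; k=(abs(a)<.06)&(abs(b)<.06)&(h>.07)&(h<.26); a,b,h=a[k],b[k],h[k]
    j=h<.1; print(n,"foot a",np.percentile(a[j],[2,98]).round(4),"b",np.percentile(b[j],[2,98]).round(4),"h",np.percentile(h,[.5,2,99.5]).round(4))
    if n=="scene":
        j=(a>.018)&(a<.05)&(abs(b)<.022)&(h<.22); A=np.c_[b[j],h[j],np.ones(j.sum())]; o=least_squares(lambda x:A@x-a[j],[0,0,.03],loss="soft_l1",f_scale=.002).x; print("head dev",np.degrees(-o[0]).round(2),"lean",np.degrees(o[1]).round(2))
```

```text
grasp [0.58338466 0.17373267 0.17194337] 36.175 [ 0.143 -0.662 -1.099 -0.02   0.073  3.109] [-0.31581496 -1.01306088 -4.17586101]
remaining: turn [-0.   -0.04  0.01] shift now [-0.34  0.    0.11] after [-0.34  0.    0.11]
scene foot a [-0.0211  0.0347] b [-0.0251  0.0327] h [0.0739 0.083  0.235 ]
head dev 2.34 lean 0.0
side foot a [-0.0304  0.0289] b [0.0039 0.0335] h [0.0802 0.0854 0.2347]
```

Request:
{"fn": "carry_out", "kwargs": {"plan": [[[-0.15,0,0.05],[0,0,0],-1],[[-0.09,0,0.04],[0,0,0],-1],[[-0.05,0,0.02],[0,0,0],-1],[[0,0,0],[0,0,0],-1]]}}

```text
clock: 36.78
tool_pos: [0.599, 0.1774, 0.1549]
eef_rot: [0.833, 0.094, 0.541, -0.061]
force: [1.0, 0.3, -4.5]
width: 0.0438
grasp_force: 62.8
```

Request:
{"fn": "carry_out", "kwargs": {"plan": [[[-0.04,0,0.015],[0,0,0],-1],[[-0.02,0,0.01],[0,0,0],-1],[[0,0,0],[0,0,0],-1]]}}

```text
clock: 37.15
tool_pos: [0.5991, 0.1774, 0.1538]
eef_rot: [0.833, 0.094, 0.542, -0.061]
force: [0.6, -0.3, -4.4]
width: 0.043
grasp_force: 62.8
```

Request:
{"fn": "carry_out", "kwargs": {"plan": [[[-0.04,0,0.02],[0,0,0],-1],[[-0.02,0,0.01],[0,0,0],-1],[[0,0,0],[0,0,0],-1]]}}

```text
clock: 37.52
tool_pos: [0.5993, 0.1774, 0.1524]
eef_rot: [0.833, 0.094, 0.542, -0.061]
force: [0.2, -0.4, -3.5]
width: 0.0434
grasp_force: 62.9
```

Request:
{"fn": "carry_out", "kwargs": {"plan": [[[-0.03,0,0.015],[0,0,0],-1],[[0,0,0],[0,0,0],-1]]}}

```text
clock: 37.78
tool_pos: [0.5997, 0.1775, 0.1524]
eef_rot: [0.833, 0.094, 0.542, -0.061]
force: [0.0, -0.4, -2.3]
width: 0.0434
grasp_force: 63.2
```

Request:
{"fn": "carry_out", "kwargs": {"plan": [[[-0.02,0,0.01],[0,0,0],-1],[[0,0,0],[0,0,0],-1]]}}

```text
clock: 38.02
tool_pos: [0.5999, 0.1775, 0.1524]
eef_rot: [0.832, 0.094, 0.543, -0.061]
force: [-2.6, -0.4, 1.6]
width: 0.0431
grasp_force: 63.4
```

It has made firm but light contact, with the full weight carried. I'll open slowly.

Request:
{"fn": "carry_out", "kwargs": {"plan": [[[0,0,0],[0,0,0],0.04],[[0,0,0],[0,0,0],0.08],[[0,0,0],[0,0,0],0.12],[[0,0,0],[0,0,0],0.2],[[0,0,0],[0,0,0],0.35],[[0,0,0],[0,0,0],0.55],[[0,0,0],[0,0,0],0.7],[[0,0,0],[0,0,0],0.7]]}}

```text
clock: 39.02
tool_pos: [0.5993, 0.1774, 0.1508]
eef_rot: [0.833, 0.094, 0.542, -0.061]
force: [-0.7, -0.3, 0.2]
width: 0.0724
grasp_force: 0.0
```

Run:
```python
from h import *
a,_=vision.camera("scene"); b,_=vision.camera("side"); w,_=vision.camera("wrist")
cv2.imwrite("pics/p6.png",np.hstack([cv2.resize(a[150:280,210:340],(266,266)),cv2.resize(b[150:280,170:300],(266,266)),cv2.resize(w,(266,266))])[:,:,::-1])
```

```text
(no output)
```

View pics/p6.png

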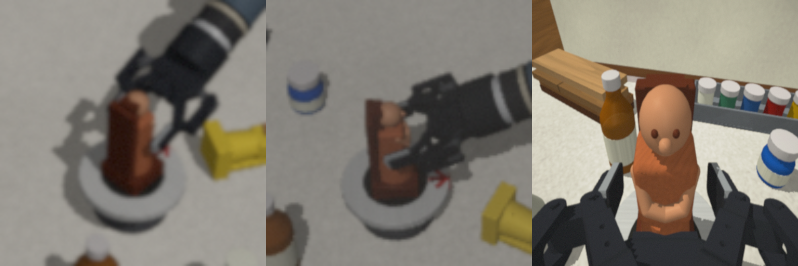

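The figure stands free between the open fingers. I'll check that a straight retreat is reachable.

Run:
```python
from sim import *
rollout([([0,0,-.5],[0,0,0])]*8,show=1); print(); rollout([([0.25,0,-.4],[0,0,0])]*10,show=2)
```

```text
0 [0.588 0.175 0.156] 0.0 [ 0.14  -0.706 -1.137 -0.012  0.076  3.108]
1 [0.577 0.172 0.161] 0.0 [ 0.137 -0.778 -1.158  0.04   0.079  3.106]
2 [0.566 0.17  0.166] 0.0 [ 0.134 -0.853 -1.178  0.094  0.082  3.105]
3 [0.555 0.167 0.171] 0.0016 [ 0.131 -0.929 -1.195  0.155  0.085  3.103]
4 [0.544 0.165 0.176] 0.0342 [ 0.141 -0.975 -1.184  0.235  0.064  3.106]
5 [0.532 0.162 0.181] 0.1002 [ 0.167 -0.975 -1.132  0.341  0.017  3.116]
6 [0.521 0.16  0.186] 0.1542 [ 0.189 -0.975 -1.085  0.437 -0.02   3.125]
7 [0.51  0.157 0.191] 0.2006 [ 0.199 -0.975 -1.042  0.526 -0.038  3.125]

1 [0.586 0.174 0.17 ] 0.0 [ 0.14  -0.744 -1.123  0.04   0.076  3.107]
3 [0.574 0.172 0.19 ] 0.0 [ 0.136 -0.844 -1.125  0.138  0.08   3.106]
5 [0.561 0.169 0.209] 0.0 [ 0.132 -0.936 -1.121  0.233  0.083  3.104]
7 [0.548 0.166 0.229] 0.0416 [ 0.142 -0.975 -1.07   0.358  0.063  3.106]
8 [0.541 0.164 0.239] 0.0739 [ 0.151 -0.975 -1.029  0.428  0.048  3.108]
9 [0.535 0.163 0.248] 0.1014 [ 0.157 -0.975 -0.99   0.493  0.035  3.11 ]
```

Run:
```python
from sim import *
P,R,q=rollout([([0,0,-.5],[0,0,0])]*3+[([0,0,-.5],[0,-.6,0])]*2+[([-.1,0,-.5],[0,-1,0])]*3+[([0,0,-.8],[0,-1,0])]*6,show=1)
```

```text
0 [0.588 0.175 0.156] 0.0 [ 0.14  -0.706 -1.137 -0.012  0.076  3.108]
1 [0.577 0.172 0.161] 0.0 [ 0.137 -0.778 -1.158  0.04   0.079  3.106]
2 [0.566 0.17  0.166] 0.0 [ 0.134 -0.853 -1.178  0.094  0.082  3.105]
3 [0.555 0.167 0.171] 0.0 [ 0.132 -0.905 -1.154  0.212  0.082  3.101]
4 [0.544 0.165 0.177] 0.0 [ 0.131 -0.942 -1.125  0.321  0.081  3.097]
5 [0.532 0.162 0.18 ] 0.0 [ 0.13  -0.942 -1.066  0.45   0.078  3.091]
6 [0.52  0.159 0.185] 0.0 [ 0.131 -0.925 -1.001  0.568  0.074  3.086]
7 [0.509 0.157 0.191] 0.0 [ 0.131 -0.896 -0.932  0.676  0.07   3.081]
8 [0.494 0.154 0.204] 0.0 [ 0.131 -0.87  -0.852  0.801  0.065  3.076]
9 [0.481 0.15  0.218] 0.0 [ 0.132 -0.833 -0.768  0.917  0.06   3.072]
10 [0.468 0.147 0.233] 0.0 [ 0.133 -0.785 -0.679  1.028  0.055  3.069]
11 [0.456 0.145 0.249] 0.0 [ 0.135 -0.73  -0.586  1.135  0.048  3.067]
12 [0.445 0.142 0.265] 0.0 [ 0.137 -0.668 -0.491  1.239  0.042  3.066]
13 [0.436 0.14  0.283] 0.0 [ 0.14  -0.602 -0.392  1.341  0.036  3.066]
```

Request:
{"fn": "carry_out", "kwargs": {"plan": [[[0,0,-0.5],[0,0,0],0.7],[[0,0,-0.5],[0,0,0],0.7],[[0,0,-0.5],[0,0,0],0.7],[[0,0,-0.5],[0,-0.6,0],0.7],[[0,0,-0.5],[0,-0.6,0],0.7],[[-0.1,0,-0.5],[0,-1,0],0.7],[[-0.1,0,-0.5],[0,-1,0],0.7],[[-0.1,0,-0.5],[0,-1,0],0.7]]}}

```text
clock: 40.17
tool_pos: [0.5087, 0.1568, 0.1911]
eef_rot: [0.904, 0.102, 0.414, -0.046]
force: [-0.2, -0.3, -0.7]
width: 0.0723
grasp_force: 0.0
```

Request:
{"fn": "carry_out", "kwargs": {"plan": [[[0,0,-0.8],[0,-1,0],0.7],[[0,0,-0.8],[0,-1,0],0.7],[[0,0,-0.8],[0,-1,0],0.7],[[0,0,-0.8],[0,-1,0],0.7],[[0,0,-0.5],[0,-1,0],0.7],[[0,0,0],[0,0,0],0.7],[[0,0,0],[0,0,0],0.7]]}}

```text
clock: 41.05
tool_pos: [0.4489, 0.1433, 0.2581]
eef_rot: [0.962, 0.108, 0.251, -0.028]
force: [0.0, 0.7, -0.6]
width: 0.0727
grasp_force: 0.0
```

Run:
```python
from sim import *
from h import *
print(s["clock"],s["force"])
f=np.array([np.cos(np.radians(12.8)),np.sin(np.radians(12.8)),0]); l=np.array([-f[1],f[0],0]); C=np.array([.5825,.1755,0]); im=[]
for n,(r0,c0) in(("scene",(120,140)),("side",(90,120))):
    p_,d=vision.camera(n); c=vision.calibration(n); X=cloud(d,c); hsv=cv2.cvtColor(p_,cv2.COLOR_RGB2HSV).astype(int)
    m=((hsv[...,0]<14)|(hsv[...,0]>172))&(hsv[...,1]>80)
    r=X[m]-C; a=r@f; b=r@l; h=r[:,2]; k=(abs(a)<.06)&(abs(b)<.06)&(h>.072)&(h<.26); a,b,h=a[k],b[k],h[k]
    j=h<.09; print(n,"foot a",np.percentile(a[j],[2,98]).round(4),"b",np.percentile(b[j],[2,98]).round(4),"head top",h.max().round(4)); j=h>.2; print("head a,b mean",a[j].mean().round(4),b[j].mean().round(4))
    if n=="scene":
        j=(a>.018)&(a<.05)&(abs(b)<.022)&(h<.22); A=np.c_[b[j],h[j],np.ones(j.sum())]; o=least_squares(lambda x:A@x-a[j],[0,0,.03],loss="soft_l1",f_scale=.002).x; print("head dev",np.degrees(-o[0]).round(2),"lean",np.degrees(o[1]).round(2))
    im.append(cv2.resize(p_[r0:r0+200,c0:c0+200],(400,400)))
cv2.imwrite("pics/p7.png",np.hstack(im)[:,:,::-1])
```

```text
41.05 [ 0.01573031  0.73972646 -0.64162267]
scene foot a [-0.0259  0.0344] b [-0.0276  0.0328] head top 0.2245
head a,b mean 0.0191 0.0044
head dev 2.4 lean -0.77
side foot a [-0.0289  0.0289] b [-0.0198  0.0329] head top 0.2272
head a,b mean 0.0088 0.0076
```

View pics/p7.png

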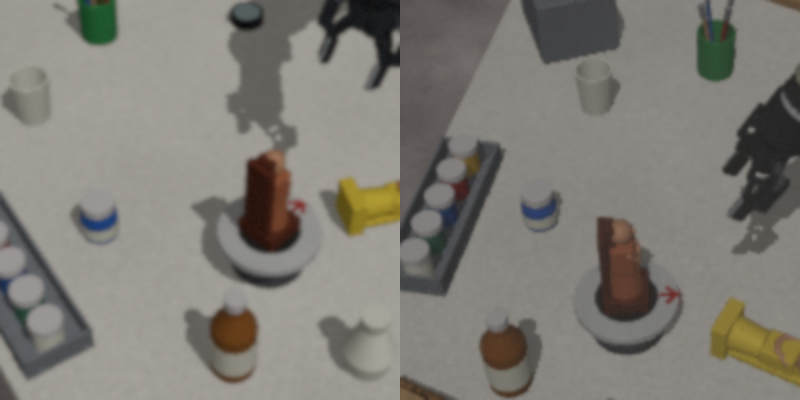

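The figure stands upright on the disc, centred within 1–2 mm, with its face along the arrow and the gripper clear (right side of both views). Nothing else has moved.

```bash
python3 -c "
from bench import ticket; print(ticket.sign_off())"
```

```text
the job is handed in; nothing more can be done
None
```

The terracotta figure stands upright in the middle of the turntable, within about 2 mm of centre and about 2° of the arrow, and was handed in at 41 s with the gripper clear; on the way I laid it down once on the bench to regrip, briefly held it head-down by mistake, and saw nothing else moved.

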